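Scoop turned beads into the bowl and hang up the scoop

ROBOT

A 6-joint arm with a two-finger parallel gripper is mounted at the origin on the work surface. World frame = base frame: x ahead of the robot, y to its left, z up, the work surface at z = 0. Lengths are in m, angles in rad, forces in N, time in s.
With the tool pointing down it reaches from about 0.375 to 0.9 m from the base axis. Payload 3.1 kg.
Tool frame: the origin (TCP) lies between the finger pads; the fingertips stand 19 mm ahead of it and the grasp point (between the pads) is the TCP; z points along the fingers, y is the line along which they close (so a half turn about z gives the same grasp; the last joint's range is limited). The gripper opens to 87 mm and grips with 3 to 60 N. Pads are 19 mm wide; open, the fingers measure 117 mm over their backs; the gripper's body (75 mm by 190 mm) begins 51 mm behind the grasp point.
Start: joints at [1.024, 0.527, 1.433, -0, 1.181, -0.178], TCP at [0.225, 0.583, 0.242] pointing down, gripper open.
Joint ranges: [-3.08, 3.08], [-0.75, 2.2], [0.22, 2.44], [-1.43, 4.57], [0, 2.65], [-2.85, 2.85]. Speed limits (rad/s): [2.79, 2.79, 3.14, 3.14, 3.14, 3.14].

INTERFACE

Orientations are given as a unit quaternion [w, x, y, z].
In Python, from cell import get_state, cams, ticket gives the robot as it stands.
- The arm moves only by the tool servo_tool, never from a script. Its argument "moves" is a list of rows, each an object with "gripper": the finger opening in mm, from 0 to 87; "xyz": the shift along the tool's x, y, z in mm, a list of three; "roll": the turn about the tool's z in degrees. A call has 1 to 10 rows; each row is the pose to reach, as a shift and turn from the pose commanded when the call began, along the tool's axes at that moment; what a row does not reach only later rows make up. A row lasts 1/8 s, in which the tool goes at most 62.5 mm and 10.7 degrees, less where a joint would pass 70% of its speed; a pose out of reach is approached as far as the arm can. A call with a gripper value outside its range is refused whole. The fingers move at their own pace and stop on an object; "squeeze" is the grip in N (left out, the last holds). Time passes only in rows, so rows that repeat a pose let the fingers close. It gives the time, the measured TCP pose, the force, the opening and the grip force at its end, in the units of the state.
- get_state(): the state, without advancing time (a new reading comes with each control period).
- cams.get_image(name): name is "side" or "top"; returns the picture (420x560x3 uint8, blue, green, red); there is no depth.
- cams.camera_info(name): a dict with "mtx" (3x3 intrinsics, pixels), "k1" (the pictures are not rectified: a ray, as slopes to the right and down, at radius r is drawn at 1 + k1 r^2 times it, then the intrinsics apply), "world_to_cam" (4x4, takes a point from world to camera coordinates). Camera axes: x right, y up, looking along -z (the intrinsics and any distortion apply to the point x, -y, -z); pixel columns grow to the right and rows downward; lengths in m; the calibration is good to about 2 mm. A picture is of the moment at which its call begins. camera_info takes no time and is no camera call.
- ticket.close_job(): hands the job in; it is judged then, once.
The state is a dict: "time": time; "q": joint angles; "qd": joint speeds; "joint_efforts": joint torques, N m; "position": TCP position; "tool_rot": TCP orientation; "force": force on the tool from outside, world axes, zero at the start; "wrist_torque": the same for the moment, N m; "opening": opening from 0.0 (shut) to 1.0 (fully open); "grasp_force": force on a finger pad.
Only numpy, scipy, OpenCV 4.12 (cv2) and the standard library are available. Lean on these libraries where they do the work, as an engineer would, in place of code of your own. Each camera call takes 0.05 s, during which the arm holds its last target. There are 200 camera calls.

TASK

Using the steel scoop, without touching the beads with the gripper or leaning hard on the tray, take at least three of the five turned beads from the catch tray and tip them into the turned wooden bowl, where it stands. Then hang the scoop by its bail on the hook of the white stand and let go. Beads not in the bowl must stay in the tray, and the wax tin, the upright blank and the turning tool must be left alone.

Things in the scene. Friction and masses are not known exactly. Their poses are not given: they have to be found in the camera images.
- scoop: steel hand scoop, 120 mm long, open at front and top, about 0.26 kg. Origin: centre of the pan's underside; x to the open nose, z up. Pan 84 mm long (x -42 to 42), 86 mm wide outside, 80 inside, floor 2.5 mm thick; back and rear sides 40 mm high, sides 28 mm high in the front 30 mm. A stalk rises from the back wall to a dark wooden grip; a bail runs on forward from the grip
- scoop_grip (a point): centre of the dark wooden grip, at (-53, 0, 117) mm in the scoop's frame; the grip is a bar 50 mm long (x), 20 mm wide (y), 22 mm high; pinch it across y
- scoop_lip (a point): middle of the pan's front lower edge, at (42, 0, 0) mm in the scoop's frame
- scoop_eye (a point): point at (-6, 0, 125) mm in the scoop's frame, where the hook prong's centre lies when it hangs. The bail is an 8 mm rod in the plane y = 0: centre line (x,z mm) from (-26,118) up to its peak (-6,138), down to (14,118), then forked in two struts to the side walls at (22,32), y +-41.5. The window under it is open right through along y, from x about -45 to 15
- tray: plywood catch tray fixed to the bench; origin under its middle, x along it, z up. Floor top at z = 6 mm from x = -80 to 142 mm; clear width 100 mm (y -50 to 50); side walls 8 mm thick, top at 52 mm; end wall at x = 142 to 150, top at 46 mm; at the -x end (towards the robot) the floor goes up a 40 degree ramp to x = -131 mm, z = 48 mm, closed by a cross board 75 mm high (x -141 to -135)
- bead0_mid (a point): middle of bead 0: a waxed, slippery turned bead, a barrel 37 mm in diameter and 28 mm tall, its ends bevelled down to 16 mm across (pale wood, about 22 g), standing on the tray floor at the start
- bead1_mid (a point): middle of bead 1: a waxed, slippery turned bead, a barrel 37 mm in diameter and 28 mm tall, its ends bevelled down to 16 mm across (reddish wood, about 22 g), standing on the tray floor at the start
- bead2_mid (a point): middle of bead 2: a waxed, slippery turned bead, a barrel 37 mm in diameter and 28 mm tall, its ends bevelled down to 16 mm across (pale wood, about 22 g), standing on the tray floor at the start
- bead3_mid (a point): middle of bead 3: a waxed, slippery turned bead, a barrel 37 mm in diameter and 28 mm tall, its ends bevelled down to 16 mm across (reddish wood, about 22 g), standing on the tray floor at the start
- bead4_mid (a point): middle of bead 4: a waxed, slippery turned bead, a barrel 37 mm in diameter and 28 mm tall, its ends bevelled down to 16 mm across (pale wood, about 22 g), standing on the tray floor at the start
- bowl: turned wooden bowl, loose, 170 mm across the rim, 90 mm across the foot, 68 mm high, wall 6 mm, inner floor 8 mm up; origin: centre of its underside, z up
- bowl_mid (a point): middle of the hollow of the bowl, on its axis, 45 mm above its underside
- scoop_mid (a point): middle of the space in the pan, at (0, 0, 20) mm in the scoop's frame
- hook_stand: hook stand fixed to the bench: dark wooden foot 130 x 110 x 14 mm, white post 18 mm thick and 274 mm high at the origin (centre of the underside), z up. A round 10 mm steel prong points along -x: centre line (x,z mm) from (0,250) on the post down to its lowest point (-85,225) and up to its tip (-115,252)
- hook_seat (a point): lowest point of the prong's centre line, at (-85, 0, 225) mm in the stand's frame; same axes as the stand
- wax_tin: bystander: closed yellow tin, 72 mm across, 50 mm high, origin at the centre of its underside
- blank: bystander: round upright blank of reddish wood, 60 mm in diameter, 100 mm high, origin at the centre of its underside
- gouge: bystander: turning tool lying flat, about 200 mm long, origin near its middle on its underside, handle towards its -x

How it is judged:
On the way, in this order (a step that is already met when the one before it is completed fails the run):
1. at least one bead is lifted in the scoop (pan more than 70 mm above the bench) (height (world z) of scoop above 0.07 m and distance between any of bead0_mid, bead1_mid, bead2_mid, bead3_mid, bead4_mid and scoop_mid below 0.047 m), for 0.2 s.
2. at least three beads lie in the bowl ((distance between each of bead0_mid, bead1_mid, bead2_mid and bowl_mid below 0.068 m or distance between each of bead0_mid, bead1_mid, bead3_mid and bowl_mid below 0.068 m or distance between each of bead0_mid, bead1_mid, bead4_mid and bowl_mid below 0.068 m or distance between each of bead0_mid, bead2_mid, bead3_mid and bowl_mid below 0.068 m or distance between each of bead0_mid, bead2_mid, bead4_mid and bowl_mid below 0.068 m or distance between each of bead0_mid, bead3_mid, bead4_mid and bowl_mid below 0.068 m or distance between each of bead1_mid, bead2_mid, bead3_mid and bowl_mid below 0.068 m or distance between each of bead1_mid, bead2_mid, bead4_mid and bowl_mid below 0.068 m or distance between each of bead1_mid, bead3_mid, bead4_mid and bowl_mid below 0.068 m or distance between each of bead2_mid, bead3_mid, bead4_mid and bowl_mid below 0.068 m)), for 0.2 s.
At the end, for the whole second after the job is handed in: three or more beads in the bowl (within 68 mm of bowl_mid), the others there or in the tray; bowl upright, moved under 40 mm; scoop at rest, hanging on the prong: eye within 40 mm of the hook seat, upright within 0.6 rad, bearing on the hook with over 1 N ((distance between each of bead0_mid, bead1_mid, bead2_mid and bowl_mid below 0.068 m or distance between each of bead0_mid, bead1_mid, bead3_mid and bowl_mid below 0.068 m or distance between each of bead0_mid, bead1_mid, bead4_mid and bowl_mid below 0.068 m or distance between each of bead0_mid, bead2_mid, bead3_mid and bowl_mid below 0.068 m or distance between each of bead0_mid, bead2_mid, bead4_mid and bowl_mid below 0.068 m or distance between each of bead0_mid, bead3_mid, bead4_mid and bowl_mid below 0.068 m or distance between each of bead1_mid, bead2_mid, bead3_mid and bowl_mid below 0.068 m or distance between each of bead1_mid, bead2_mid, bead4_mid and bowl_mid below 0.068 m or distance between each of bead1_mid, bead3_mid, bead4_mid and bowl_mid below 0.068 m or distance between each of bead2_mid, bead3_mid, bead4_mid and bowl_mid below 0.068 m) and (distance between bead0_mid and bowl_mid below 0.068 m or (x of bead0_mid in the frame of tray between -0.135 and 0.145 m and y of bead0_mid in the frame of tray between -0.052 and 0.052 m and z of bead0_mid in the frame of tray between 0 and 0.075 m)) and (distance between bead1_mid and bowl_mid below 0.068 m or (x of bead1_mid in the frame of tray between -0.135 and 0.145 m and y of bead1_mid in the frame of tray between -0.052 and 0.052 m and z of bead1_mid in the frame of tray between 0 and 0.075 m)) and (distance between bead2_mid and bowl_mid below 0.068 m or (x of bead2_mid in the frame of tray between -0.135 and 0.145 m and y of bead2_mid in the frame of tray between -0.052 and 0.052 m and z of bead2_mid in the frame of tray between 0 and 0.075 m)) and (distance between bead3_mid and bowl_mid below 0.068 m or (x of bead3_mid in the frame of tray between -0.135 and 0.145 m and y of bead3_mid in the frame of tray between -0.052 and 0.052 m and z of bead3_mid in the frame of tray between 0 and 0.075 m)) and (distance between bead4_mid and bowl_mid below 0.068 m or (x of bead4_mid in the frame of tray between -0.135 and 0.145 m and y of bead4_mid in the frame of tray between -0.052 and 0.052 m and z of bead4_mid in the frame of tray between 0 and 0.075 m)) and distance between scoop_eye and hook_seat below 0.04 m and contact force between scoop and hook_stand above 1 N and angle between scoop's own z axis and vertical below 0.6 rad and height (world z) of scoop above 0.05 m and linear speed of scoop below 0.05 m/s and angle between bowl's own z axis and vertical below 0.1 rad and distance of bowl from where it was at the start of the episode below 0.04 m); the robot touches nothing.
It fails at once if the gripper's fingers touch a bead (more than 0.5 N) (contact force between the fingers and bead0 above 0.5 N or contact force between the fingers and bead1 above 0.5 N or contact force between the fingers and bead2 above 0.5 N or contact force between the fingers and bead3 above 0.5 N or contact force between the fingers and bead4 above 0.5 N).
It fails at once if the scoop bears on the tray with more than 60 N (contact force between scoop and tray above 60 N).
It fails at once if a bystander (wax tin, blank, turning tool) is moved more than 30 mm (distance of any of wax_tin, blank, gouge from where it was at the start of the episode above 0.03 m).
It also fails if it takes over 72 s, if anything falls off the work surface, if the arm or the gripper's body presses on something with over 40 N, if the wrist force passes 120 N, or if a joint passes its speed limit or range.

## Working session

There is one attempt and no reset: what is moved stays moved. The work goes in short steps, Python scripts to look and compute and a tool call to move; the robot and the scene stay as the last step left them, time stands still between calls to the robot, and variables do not carry over. Pictures are saved under pics/ and viewed, at most 10 in all, crops included, and the job is handed in when it is done.

Besides the shell and the picture viewer there is one more tool, called after "Emit:" as name([rows], argument=value, ...), one row to a line, values as JSON. servo_tool: Moves the arm, as the interface text tells. Its arguments: {"type":"object","properties":{"moves":{"type":"array"},"squeeze":{"type":"number"}},"required":["moves"]}

```bash
mkdir -p pics; ls
python3 - <<'E'
from cell import get_state, cams
import cv2,numpy as np
np.set_printoptions(precision=4,suppress=True)
s=get_state();print({k:np.round(v,3) for k,v in s.items()})
for n in("top","side"):
    im=cams.get_image(n);cv2.imwrite(f"pics/{n}0.png",im);i=cams.camera_info(n);print(n,i)
E
```

```text
pics
{'time': np.float64(0.0), 'q': array([ 1.024,  0.528,  1.434, -0.   ,  1.181, -0.178]), 'qd': array([-0.001,  0.   ,  0.001, -0.001, -0.001,  0.   ]), 'joint_efforts': array([  0.   , -44.004, -17.66 ,   0.063,   0.058,  -0.   ]), 'position': array([0.224, 0.583, 0.241]), 'tool_rot': array([-0.   ,  0.183,  0.983, -0.001]), 'force': array([-0.553,  0.15 ,  0.91 ]), 'wrist_torque': array([ 0.009, -0.024,  0.004]), 'grasp_force': np.float64(0.0), 'opening': np.float64(1.0)}
top {'mtx': array([[480.9513,   0.    , 279.9363],
       [  0.    , 480.9513, 213.0729],
       [  0.    ,   0.    ,   1.    ]]), 'k1': -0.1467656405382737, 'world_to_cam': array([[-0.0225, -0.9997, -0.0076,  0.0008],
       [ 0.9905, -0.0233,  0.1353, -0.5453],
       [-0.1354, -0.0045,  0.9908, -1.3139],
       [ 0.    ,  0.    ,  0.    ,  1.    ]])}
side {'mtx': array([[517.3078,   0.    , 275.3185],
       [  0.    , 517.3078, 208.8926],
       [  0.    ,   0.    ,   1.    ]]), 'k1': 0.05143085853751215, 'world_to_cam': array([[ 0.896 , -0.4436,  0.0228, -0.4685],
       [ 0.2392,  0.5252,  0.8167, -0.256 ],
       [-0.3742, -0.7263,  0.5766, -1.482 ],
       [ 0.    ,  0.    ,  0.    ,  1.    ]])}
```

View pics/top0.png

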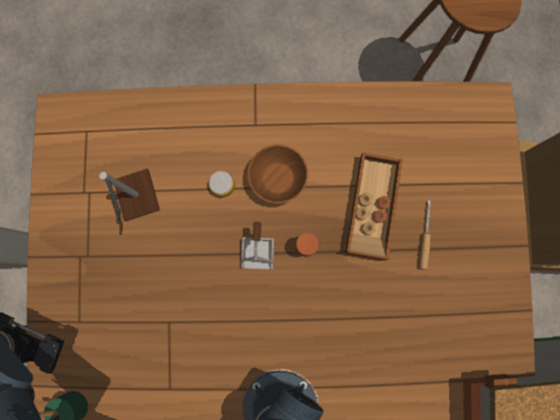

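View pics/side0.png

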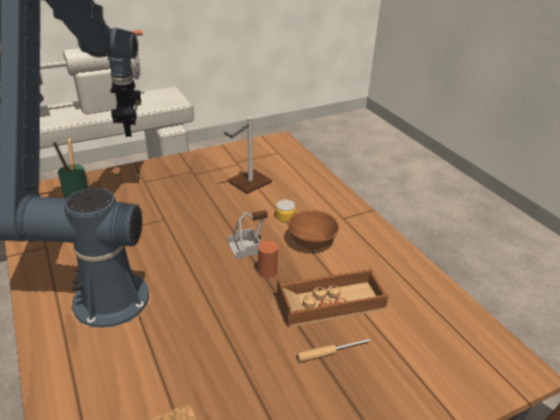

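The top view shows the scoop's pan at (257,253) and its grip at (257,230), so the nose points at the robot. The tray is at about (375,205), with beads between rows 200 and 229. The bowl is at (277,175), the hook stand foot at (137,195) and the blank at (307,244). Next I'll zoom in to get exact pixels.

```bash
cat > h.py <<'E'
import numpy as np,cv2
from cell import get_state,cams
np.set_printoptions(precision=4,suppress=True)
def ray(n,u,v):
    i=cams.camera_info(n);K=i["mtx"];d=np.array([i["k1"],0,0,0,0.])
    p=cv2.undistortPoints(np.array([[[u,v]]],float),K,d)[0,0]
    W=i["world_to_cam"];R=W[:3,:3];t=W[:3,3]
    return -R.T@t, R.T@np.array([p[0],-p[1],-1])
def onz(n,u,v,z):
    o,d=ray(n,u,v);return o+d*(z-o[2])/d[2]
def two(a,b):  # (u,v) top, (u,v) side
    o1,d1=ray("top",*a);o2,d2=ray("side",*b)
    s=np.linalg.lstsq(np.c_[d1,-d2],o2-o1,rcond=None)[0]
    p,q=o1+d1*s[0],o2+d2*s[1];return (p+q)/2,np.linalg.norm(p-q)
def proj(n,P):
    i=cams.camera_info(n);W=i["world_to_cam"];p=W[:3,:3]@np.asarray(P,float)+W[:3,3]
    x,y=p[0]/-p[2],-p[1]/-p[2];k=1+i["k1"]*(x*x+y*y);K=i["mtx"]
    return np.array([K[0,0]*x*k+K[0,2],K[1,1]*y*k+K[1,2]])
def crop(im,u,v,w,h,s):
    c=cv2.resize(im[v:v+h,u:u+w],None,fx=s,fy=s,interpolation=cv2.INTER_CUBIC)
    for k in range(0,w,10): cv2.putText(c,str(u+k),(k*s,8),0,.3,(0,255,255),1); cv2.line(c,(k*s,8),(k*s,12),(0,255,255),1)
    for k in range(0,h,10): cv2.putText(c,str(v+k),(0,k*s+4),0,.3,(0,255,0),1)
    return c
def show(name,specs):
    r=[crop(*s) for s in specs]
    cv2.imwrite(name,np.vstack([np.hstack(r[:2]),np.hstack(r[2:])]) if len(r)==4 else np.hstack(r))
E
python3 - <<'E'
from h import *
t=cv2.imread("pics/top0.png");s=cv2.imread("pics/side0.png")
show("pics/z1.png",[(t,225,205,100,75,4),(s,210,200,100,75,4),(t,330,155,100,110,4)][:2]+[(t,90,165,100,75,4),(s,200,105,100,75,4)])
show("pics/z2.png",[(t,335,145,80,120,5),(s,270,262,80*1,120,5)])
hsv=cv2.cvtColor(t,cv2.COLOR_BGR2HSV)
E
```

```text
(no output)
```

View pics/z1.png

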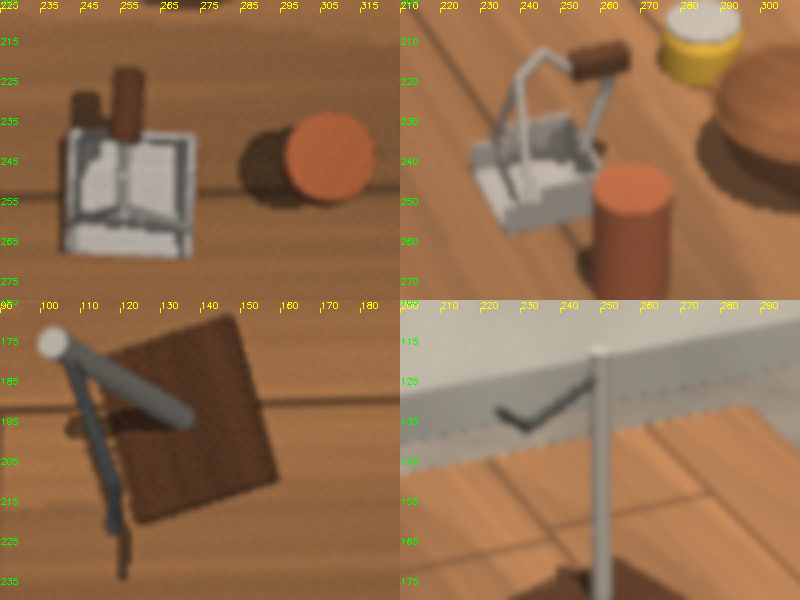

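View pics/z2.png

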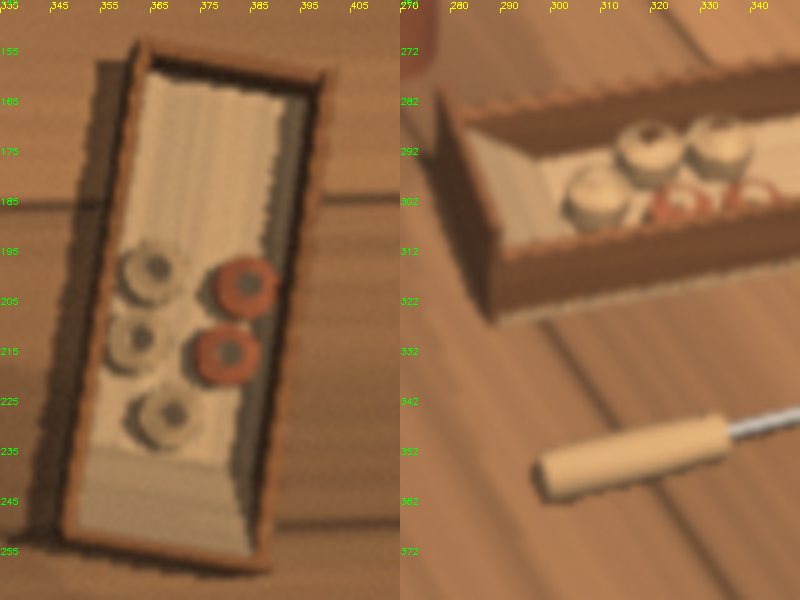

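The zooms give these pixels:
- **Scoop:** the grip top is at (257,231) in the top view and (260.3,215.2) in the side view.
- **Beads:** the hole tops are at (366.6,198.6), (385,202), (363,213), (381,215.8) and (369.6,228).
- **Tray:** the outer corners are at (363,152.6), (401.6,159.4), (348,252.6) and (388.6,259.6).
- **Stand:** the post top is at (103,175.5) and the base at (136.8,194.3). The prong seat shows at (118.8,212.5) in the top view and (232,137.5) in the side view.

Run:
```python
from h import *
print("grip two",two((257,231),(260.3,215.2)),"topz",onz("top",257,231,.125),onz("side",260.3,215.2,.117))
a,b=onz("top",257.3,222,.128),onz("top",256.7,240,.128);d=b-a;print("grip ends",a,b,np.degrees(np.arctan2(d[1],d[0])))
a,b=onz("top",225+65/4,205+253/4,.0),onz("top",225+192/4,205+258/4,.0);print("front z0",a,b)
a,b=onz("top",225+68/4,205+130/4,.04),onz("top",225+196/4,205+134/4,.04);print("back z40",a,b,(a+b)/2,np.degrees(np.arctan2(*(a-b)[:2][::-1]))+90)
c=[onz("top",*p,z) for p,z in (((363,152.6),.05),((401.6,159.4),.05),((348,252.6),.065),((388.6,259.6),.065))]
print("tray",c); e=(c[0]+c[1])/2;f=(c[2]+c[3])/2;ax=(e-f)[:2];print("len",np.linalg.norm(ax),"w",np.linalg.norm(c[0]-c[1]),np.linalg.norm(c[2]-c[3]),"ang",np.degrees(np.arctan2(ax[1],ax[0])))
u=ax/np.linalg.norm(ax);o=(e+f)[:2]/2-u*.0045;print("origin",o)
for k,p in enumerate([(366.6,198.6),(385,202),(363,213),(381,215.8),(369.6,228)]):
    q=onz("top",*p,.034)[:2]-o;print("bead",q+o,q@u,-q[0]*u[1]+q[1]*u[0])
print("bowl",onz("top",277.5,175,.068))
print("post",onz("top",103,175.5,.274),onz("top",136.75,194.25,.014))
print("seat",two((118.75,212.5),(232,137.5)),"z",onz("top",118.75,212.5,.23),onz("side",232,137.5,.225),"tip",two((118.7,222.5),(224.3,132.8)),"root",onz("side",248.5,125,.25))
f=[onz("top",*p,.014) for p in((148.75,168.75),(159.5,210),(124.5,220.5))];print("foot",f,[np.degrees(np.arctan2(*(f[i]-f[i+1])[:2][::-1])) for i in(0,1)],(f[0]+f[2])/2)
print("blank",onz("top",307.5,244,.1))
```

```text
grip two (array([0.4897, 0.0489, 0.114 ]), np.float64(0.0027570305745030334)) topz [0.4873 0.0489 0.125 ] [0.4893 0.0448 0.117 ]
grip ends [0.5106 0.0475 0.128 ] [0.4635 0.0499 0.128 ] 177.14913097702802
front z0 [0.3941 0.1023 0.    ] [0.3886 0.0118 0.    ]
back z40 [0.4785 0.0956 0.04  ] [0.4737 0.0064 0.04  ] [0.4761 0.051  0.04  ] 176.92183070333692
tray [array([ 0.7115, -0.252 ,  0.05  ]), array([ 0.6897, -0.3622,  0.05  ]), array([ 0.4282, -0.195 ,  0.065 ]), array([ 0.406, -0.306,  0.065])]
len 0.28910657230728565 w 0.11229734549717993 0.11318094727434447 ang -11.295717962609011
origin [ 0.5545 -0.2779]
bead [ 0.5813 -0.2584] 0.0224570973852335 0.024344988924276872
bead [ 0.5703 -0.3107] 0.021969456201655302 -0.029049423765979868
bead [ 0.5403 -0.2462] -0.020099874869380766 0.028301658552482782
bead [ 0.5311 -0.2972] -0.019132641825096944 -0.023459850744180367
bead [ 0.4973 -0.263 ] -0.05899004004001187 0.0034066791603970456
bowl [ 0.6478 -0.0075  0.068 ]
post [0.6136 0.409  0.274 ] [0.6136 0.405  0.014 ]
seat (array([0.5337, 0.3855, 0.2189]), np.float64(0.005523650312990009)) z [0.5295 0.3826 0.23  ] [0.532  0.3736 0.225 ] tip (array([0.5035, 0.3754, 0.2482]), np.float64(0.0019966153129402976)) root [0.6046 0.3937 0.25  ]
foot [array([0.6888, 0.3706, 0.014 ]), array([0.5655, 0.3365, 0.014 ]), array([0.5372, 0.4402, 0.014 ])] [np.float64(15.496839577421339), np.float64(-74.73878618781228)] [0.613  0.4054 0.014 ]
blank [ 0.452  -0.0833  0.1   ]
```

```bash
cat >> h.py <<'E'
from scipy.spatial.transform import Rotation as Ro
def plan(T,yaw=None):
    s=get_state();R=Ro.from_quat(s["tool_rot"],scalar_first=True).as_matrix()
    th=np.degrees(np.arctan2(R[1,1],R[0,1]))
    print("t %.2f pos"%s["time"],s["position"],"thy %.1f"%th,"shift mm",np.round(R.T@(np.array(T)-s["position"])*1000,1),
      "roll",None if yaw is None else round((th-yaw+180)%360-180,1),"op %.3f gf %.1f"%(s["opening"],s["grasp_force"]),"F",s["force"],"tq",s["wrist_torque"])
E
python3 -c "
from h import *
plan([.496,.0475,.2415],87.2);plan([.496,.0475,.119],87.2)"
```

```text
t 0.10 pos [0.2244 0.5827 0.2407] thy 68.9 shift mm [-445.9 -401.7   -0.2] roll -18.3 op 1.002 gf 0.0 F [-0.5914  0.2222 -0.1565] tq [ 0.0172  0.0287 -0.0592]
t 0.10 pos [0.2244 0.5827 0.2407] thy 68.9 shift mm [-446.  -401.5  122.3] roll -18.3 op 1.002 gf 0.0 F [-0.5914  0.2222 -0.1565] tq [ 0.0172  0.0287 -0.0592]
```

Emit:
servo_tool([
  {"gripper":87,"xyz":[-446,-401,0],"roll":-18},
  {"gripper":87,"xyz":[-446,-401,0],"roll":-18},
  {"gripper":87,"xyz":[-446,-401,0],"roll":-18},
  {"gripper":87,"xyz":[-446,-401,0],"roll":-18},
  {"gripper":87,"xyz":[-446,-401,0],"roll":-18},
  {"gripper":87,"xyz":[-446,-401,0],"roll":-18},
  {"gripper":87,"xyz":[-446,-401,0],"roll":-18},
  {"gripper":87,"xyz":[-446,-401,0],"roll":-18},
  {"gripper":87,"xyz":[-446,-401,0],"roll":-18},
  {"gripper":87,"xyz":[-446,-401,0],"roll":-18},
])

```text
time: 1.35
position: [0.4978, 0.0458, 0.2414]
tool_rot: [0.0, 0.028, 1.0, -0.0]
force: [0.7, 0.1, -0.5]
opening: 1.001
grasp_force: 0.0
```

```bash
python3 -c "
from h import *
plan([.496,.0475,.119],87.2)"
```

```text
t 1.35 pos [0.4978 0.0458 0.2414] thy 86.8 shift mm [  2.    1.6 122.4] roll -0.4 op 1.001 gf 0.0 F [ 0.7273  0.0782 -0.5115] tq [ 0.041  -0.0232  0.0506]
```

Emit:
servo_tool([
  {"gripper":87,"xyz":[2,2,60],"roll":0},
  {"gripper":87,"xyz":[2,2,105],"roll":0},
  {"gripper":87,"xyz":[2,2,122],"roll":0},
  {"gripper":87,"xyz":[2,2,122],"roll":0},
  {"gripper":10,"xyz":[2,2,122],"roll":0},
  {"gripper":10,"xyz":[2,2,122],"roll":0},
  {"gripper":10,"xyz":[2,2,122],"roll":0},
  {"gripper":10,"xyz":[2,2,122],"roll":0},
  {"gripper":10,"xyz":[2,2,122],"roll":0},
  {"gripper":10,"xyz":[2,2,122],"roll":0},
], squeeze=45)

```text
time: 2.6
position: [0.4948, 0.0508, 0.1196]
tool_rot: [0.0, 0.027, 1.0, -0.0]
force: [0.7, 0.8, -0.0]
opening: 0.403
grasp_force: 0.0
```

Emit:
servo_tool([
  {"gripper":10,"xyz":[0,0,0],"roll":0},
  {"gripper":10,"xyz":[0,0,0],"roll":0},
  {"gripper":10,"xyz":[0,0,0],"roll":0},
  {"gripper":10,"xyz":[0,0,0],"roll":0},
  {"gripper":10,"xyz":[0,0,0],"roll":0},
  {"gripper":10,"xyz":[0,0,0],"roll":0},
])

```text
time: 3.35
position: [0.4948, 0.0507, 0.1195]
tool_rot: [0.0, 0.027, 1.0, -0.0]
force: [0.2, -0.7, -0.3]
opening: 0.226
grasp_force: 45.0
```

Emit:
servo_tool([
  {"gripper":10,"xyz":[0,0,-20],"roll":0},
  {"gripper":10,"xyz":[0,0,-60],"roll":0},
  {"gripper":10,"xyz":[0,0,-110],"roll":0},
  {"gripper":10,"xyz":[0,0,-130],"roll":0},
  {"gripper":10,"xyz":[0,0,-130],"roll":0},
])

```text
time: 3.98
position: [0.4955, 0.0508, 0.2508]
tool_rot: [0.002, 0.027, 1.0, -0.0]
force: [-0.3, -0.1, -2.6]
opening: 0.223
grasp_force: 45.0
```

Run:
```python
from h import *
t=cams.get_image("top");s=cams.get_image("side")
show("pics/z3.png",[(t,215,200,80,80,5),(s,200,130,80,80,5)])
plan([.4948,.0507,.249],90)
c,S=np.cos(np.radians(-11.3)),np.sin(np.radians(-11.3));o=np.array([.5545,-.278])
# TCP at scoop x=-60 ; nose to tray -x
for px in (.094,):
    q=o+(px+.060)*np.array([c,S]);plan([*q,.249],78.7)
```

```text
t 4.08 pos [0.4938 0.0509 0.2486] thy 86.9 shift mm [-1.  -0.2 -0.4] roll -3.1 op 0.225 gf 45.0 F [-0.2421  0.2161 -2.0515] tq [-0.0029 -0.0703  0.0017]
t 4.08 pos [0.4938 0.0509 0.2486] thy 86.9 shift mm [-230.7 -347.2   -1. ] roll 8.2 op 0.225 gf 45.0 F [-0.2421  0.2161 -2.0515] tq [-0.0029 -0.0703  0.0017]
```

View pics/z3.png

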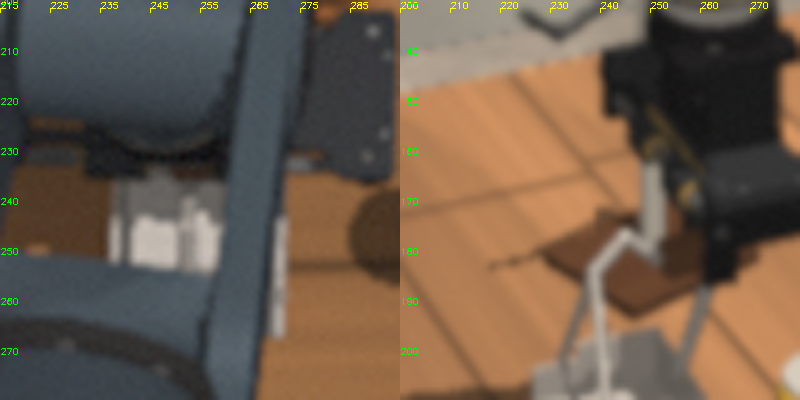

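Emit:
servo_tool([
  {"gripper":10,"xyz":[-40,-40,0],"roll":4},
  {"gripper":10,"xyz":[-70,-90,0],"roll":8},
  {"gripper":10,"xyz":[-105,-145,0],"roll":8},
  {"gripper":10,"xyz":[-140,-200,0],"roll":8},
  {"gripper":10,"xyz":[-175,-255,0],"roll":8},
  {"gripper":10,"xyz":[-205,-305,0],"roll":8},
  {"gripper":10,"xyz":[-222,-335,0],"roll":8},
  {"gripper":10,"xyz":[-229,-347,0],"roll":8},
  {"gripper":10,"xyz":[-229,-347,0],"roll":8},
])

```text
time: 5.2
position: [0.704, -0.3076, 0.2469]
tool_rot: [-0.002, 0.097, 0.995, 0.001]
force: [-0.7, 0.1, -2.9]
opening: 0.225
grasp_force: 45.0
```

Run:
```python
from h import *
c,S=np.cos(np.radians(-11.3)),np.sin(np.radians(-11.3));o=np.array([.5545,-.278])
q=o+(.092+.060)*np.array([c,S]);plan([*q,.135],78.7)
t=cams.get_image("top");s=cams.get_image("side")
show("pics/z4.png",[(t,335,130,80,110,5),(s,280,200,80,110,5)])
p=get_state()["position"];u=-np.array([c,S,0])
for n,a in (("peak",[.054,.0225]),("lip",[.102,-.1195])):
    P=p+u*a[0]+np.array([0,0,a[1]]);print(n,proj("top",P),proj("side",P))
```

```text
t 5.20 pos [ 0.704  -0.3076  0.2469] thy 78.9 shift mm [ -0.1  -0.5 111.9] roll 0.2 op 0.225 gf 45.0 F [-0.6722  0.0843 -2.8751] tq [-0.035  -0.1103 -0.0117]
peak [397.2569 152.9603] [371.7179 221.923 ]
lip [382.4955 184.0187] [348.8822 265.7077]
```

View pics/z4.png

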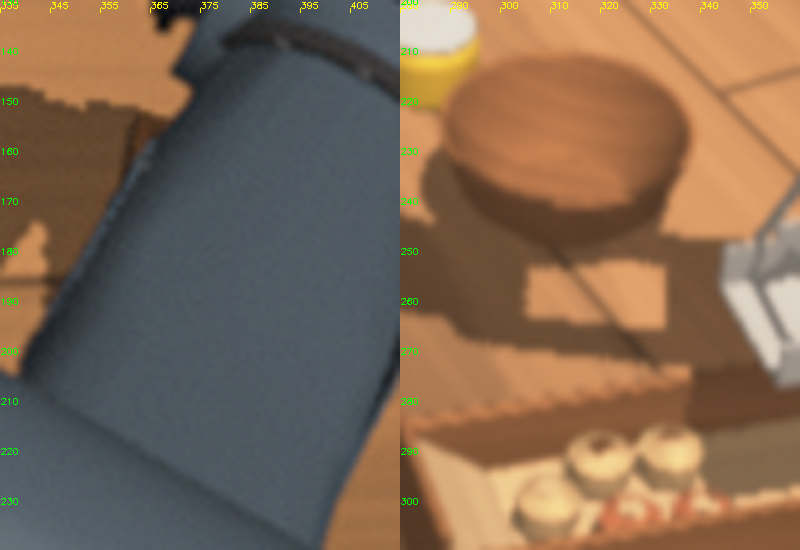

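The side view shows the pan's front lower corners at about (345,256) and (356,277.6). That puts it about 4 mm behind prediction, with a slight nose sag. I'll shift 5 mm towards the nose and lower.

Emit:
servo_tool([
  {"gripper":10,"xyz":[5,0,30],"roll":0},
  {"gripper":10,"xyz":[5,0,60],"roll":0},
  {"gripper":10,"xyz":[5,0,85],"roll":0},
  {"gripper":10,"xyz":[5,0,103],"roll":0},
  {"gripper":10,"xyz":[5,0,111],"roll":0},
  {"gripper":10,"xyz":[5,0,114],"roll":0},
  {"gripper":10,"xyz":[5,0,114],"roll":0},
])

```text
time: 6.18
position: [0.7004, -0.3072, 0.1364]
tool_rot: [0.001, 0.096, 0.995, -0.0]
force: [-0.4, -0.6, -2.9]
opening: 0.226
grasp_force: 45.0
```

Run:
```python
from h import *
plan([.7,-.307,.128],78.7)
s=cams.get_image("side")
cv2.imwrite("pics/z5.png",crop(s,270,220,140,100,5))
c,S=np.cos(np.radians(-11.3)),np.sin(np.radians(-11.3))
p=get_state()["position"];q=p[:2]-[.5545,-.278];print("TCP tray",q@[c,S],q@[-S,c])
```

```text
t 6.17 pos [ 0.7004 -0.3072  0.1364] thy 78.9 shift mm [0.4 0.2 8.4] roll 0.2 op 0.226 gf 45.0 F [-0.3814 -0.6369 -2.9084] tq [ 0.0067 -0.0586  0.0107]
TCP tray 0.1489130052894751 -0.00020725547480167044
```

View pics/z5.png

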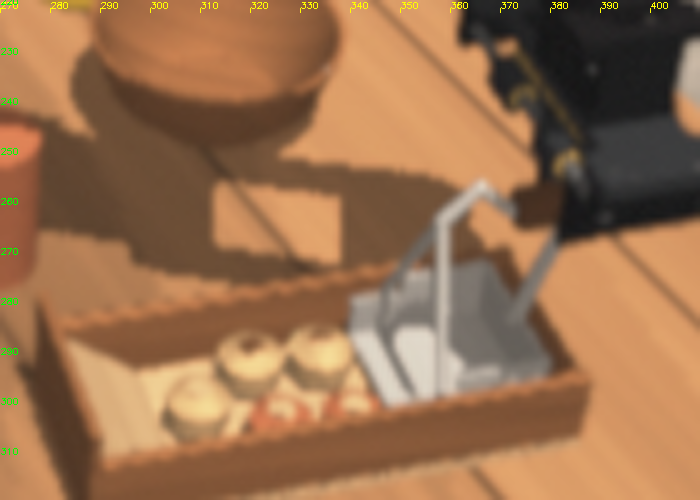

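The scoop is in the tray behind the beads. The lip runs from about (341,288) to (347,301) in the side view, and nothing is touching. Next I'll lower it to the floor.

Emit:
servo_tool([
  {"gripper":10,"xyz":[0,0,3],"roll":0},
  {"gripper":10,"xyz":[0,0,5],"roll":0},
  {"gripper":10,"xyz":[0,0,7],"roll":0},
  {"gripper":10,"xyz":[0,0,9],"roll":0},
])

```text
time: 6.72
position: [0.6999, -0.3071, 0.1264]
tool_rot: [-0.0, 0.096, 0.995, 0.0]
force: [-0.4, -0.3, -2.2]
opening: 0.223
grasp_force: 45.0
```

Emit:
servo_tool([
  {"gripper":10,"xyz":[0,0,1],"roll":0},
  {"gripper":10,"xyz":[0,0,2],"roll":0},
  {"gripper":10,"xyz":[0,0,2],"roll":0},
])

```text
time: 7.1
position: [0.7002, -0.3071, 0.1255]
tool_rot: [0.0, 0.096, 0.995, -0.0]
force: [-0.3, 0.8, 2.4]
opening: 0.228
grasp_force: 45.0
```

Emit:
servo_tool([
  {"gripper":10,"xyz":[8,0,0],"roll":0},
  {"gripper":10,"xyz":[18,0,0],"roll":0},
  {"gripper":10,"xyz":[28,0,0],"roll":0},
  {"gripper":10,"xyz":[38,0,0],"roll":0},
  {"gripper":10,"xyz":[48,0,0],"roll":0},
  {"gripper":10,"xyz":[58,0,0],"roll":0},
  {"gripper":10,"xyz":[68,0,0],"roll":0},
  {"gripper":10,"xyz":[76,0,0],"roll":0},
  {"gripper":10,"xyz":[84,0,0],"roll":0},
])

```text
time: 8.22
position: [0.618, -0.2914, 0.1256]
tool_rot: [0.002, 0.097, 0.995, -0.001]
force: [5.3, -1.0, 6.5]
opening: 0.224
grasp_force: 45.0
```

Run:
```python
from h import *
plan([.7,-.307,.128],78.7)
s=cams.get_image("side")
cv2.imwrite("pics/z6.png",crop(s,270,240,110,80,5))
```

```text
t 8.22 pos [ 0.618  -0.2914  0.1256] thy 78.9 shift mm [-83.4   0.5  -2.1] roll 0.2 op 0.224 gf 45.0 F [ 5.3031 -0.9647  6.4913] tq [-0.0291 -0.8436 -0.0559]
```

View pics/z6.png

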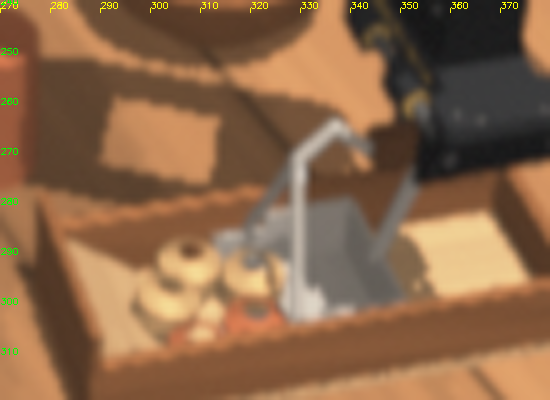

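Two beads, one pale near (318,293) and one red near (318,303), are already at or in the pan. The other three are being pushed towards the ramp. I'll keep pushing gently.

Emit:
servo_tool([
  {"gripper":10,"xyz":[6,0,0],"roll":0},
  {"gripper":10,"xyz":[13,0,0],"roll":0},
  {"gripper":10,"xyz":[20,0,0],"roll":0},
  {"gripper":10,"xyz":[26,0,0],"roll":0},
])

```text
time: 8.78
position: [0.5935, -0.2869, 0.1259]
tool_rot: [0.003, 0.097, 0.995, -0.001]
force: [6.6, -1.2, 4.3]
opening: 0.223
grasp_force: 45.0
```

Emit:
servo_tool([
  {"gripper":10,"xyz":[5,0,0],"roll":0},
  {"gripper":10,"xyz":[10,0,0],"roll":0},
  {"gripper":10,"xyz":[13,0,0],"roll":0},
])

```text
time: 9.15
position: [0.58, -0.2841, 0.1256]
tool_rot: [0.002, 0.097, 0.995, -0.001]
force: [5.9, -1.1, 7.5]
opening: 0.223
grasp_force: 45.0
```

Run:
```python
from h import *
c,S=np.cos(np.radians(-11.3)),np.sin(np.radians(-11.3))
st=get_state();p=st["position"];q=p[:2]-[.5545,-.278];print("TCP tray",q@[c,S],q@[-S,c],p[2],st["force"],st["wrist_torque"])
t=cams.get_image("top");s=cams.get_image("side");cv2.imwrite("pics/s7.png",s);cv2.imwrite("pics/t7.png",t)
```

```text
TCP tray 0.02621875752726979 -0.0009435472353326841 0.1255561667831357 [ 5.9369 -1.1177  7.5371] [-0.0498 -0.9671 -0.0453]
```

Emit:
servo_tool([
  {"gripper":10,"xyz":[2,0,0],"roll":0},
  {"gripper":10,"xyz":[4,0,0],"roll":0},
  {"gripper":10,"xyz":[5,0,0],"roll":0},
], squeeze=60)

```text
time: 9.62
position: [0.5764, -0.2835, 0.1261]
tool_rot: [0.003, 0.097, 0.995, -0.001]
force: [6.5, -0.5, 6.4]
opening: 0.225
grasp_force: 60.0
```

Emit:
servo_tool([
  {"gripper":10,"xyz":[2,0,0],"roll":0},
  {"gripper":10,"xyz":[4,0,0],"roll":0},
  {"gripper":10,"xyz":[5,0,0],"roll":0},
  {"gripper":10,"xyz":[5,0,0],"roll":0},
])

```text
time: 10.12
position: [0.5745, -0.2834, 0.1276]
tool_rot: [0.007, 0.097, 0.995, -0.002]
force: [10.2, 0.1, 8.3]
opening: 0.224
grasp_force: 60.0
```

Run:
```python
from h import *
s=cams.get_image("side");t=cams.get_image("top");cv2.imwrite("pics/s8.png",s)
show("pics/z8.png",[(s,270,245,80,100,5),(t,335,200,80,100,5)])
```

```text
(no output)
```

View pics/z8.png

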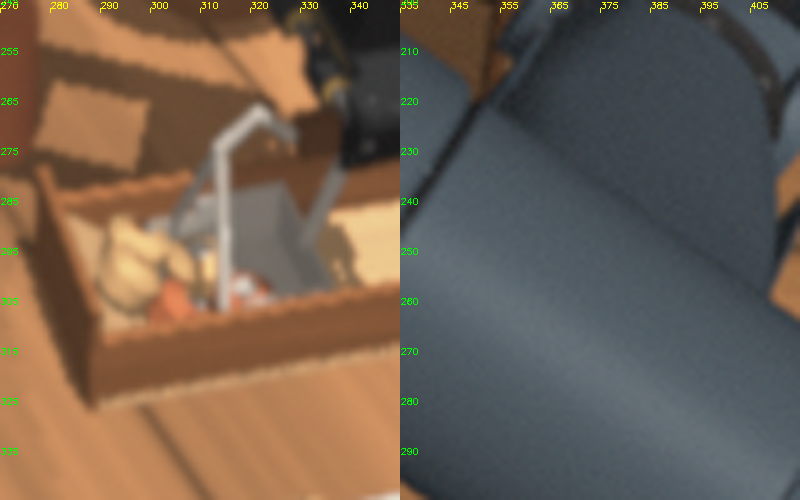

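The scoop has reached the ramp. One red bead is inside at (318,302) and the others are crowded at the lip and on the ramp foot, around (294,292) to (305,304). Next I'll ride up the ramp slope so they end up in the pan.

Emit:
servo_tool([
  {"gripper":10,"xyz":[3,0,-3],"roll":0},
  {"gripper":10,"xyz":[7,0,-7],"roll":0},
  {"gripper":10,"xyz":[11,0,-10],"roll":0},
  {"gripper":10,"xyz":[15,0,-13],"roll":0},
  {"gripper":10,"xyz":[18,0,-16],"roll":0},
])

```text
time: 10.85
position: [0.554, -0.2793, 0.1415]
tool_rot: [0.004, 0.097, 0.995, -0.001]
force: [6.0, -1.6, 1.1]
opening: 0.224
grasp_force: 60.0
```

Emit:
servo_tool([
  {"gripper":10,"xyz":[3,0,-3],"roll":0},
  {"gripper":10,"xyz":[7,0,-6],"roll":0},
  {"gripper":10,"xyz":[10,0,-9],"roll":0},
  {"gripper":10,"xyz":[13,0,-11],"roll":0},
])

```text
time: 11.35
position: [0.5393, -0.2756, 0.1515]
tool_rot: [0.001, 0.097, 0.995, -0.0]
force: [4.8, -0.6, -0.5]
opening: 0.223
grasp_force: 60.0
```

Run:
```python
from h import *
s=cams.get_image("side");cv2.imwrite("pics/s9.png",s)
hsv=cv2.cvtColor(s,cv2.COLOR_BGR2HSV)[275:320,280:345]
# coarse char map: R red bead, P pale, S steel
H,Sa,V=hsv[...,0].astype(int),hsv[...,1].astype(int),hsv[...,2].astype(int)
m=np.full(H.shape,'.');m[(Sa<60)]='s';m[(Sa>60)&(Sa<140)&(V>150)&(H>8)]='P';m[(H<9)&(Sa>120)&(V>130)]='R'
print('\n'.join(''.join(r) for r in m[::2]))
p=get_state()["position"];c,S=np.cos(np.radians(-11.3)),np.sin(np.radians(-11.3));u=-np.array([c,S,0])
print(p,"lip",proj("side",p+u*.1+[0,0,-.1195]),"mid",proj("side",p+u*.06+[0,0,-.0995]))
```

```text
PPPPPP...............ssss...........PPPPPPPPPPP.ss.P.............
.PPPP................ssss............PPP.......sss...............
.....................sssss........sssssssss....ss................
.....................ssssss.ssssssssssssssss..sss................
.....................ssssssssssssssssssssssssssss................
.....................sssssssssssssssssssssssssss................P
....P......PP.....P.ssssssssssssssssssssssssssss....PPPPPPPPPPPPP
...PPPPPPPPPPPPPPsPPPssssssss..ssssssssssssssss.PPPPPPPPPPPPPPPPP
....PPPPPPPPPPPPPPPPPPPPPssss....sssssssssssssssPPPPPPPPPPPPPPPPP
....PPPPPPPPPPPPPPPPPPPPPPsssP....sssssssssssssssPPPPPPPPPPPPPPPP
.....PPPPPPPPPPPPPP..PPPPPPs.PP....sssssssssssssssPPPPPPPPPPPPPPP
.......PPPPPPPPPPPP...PPPPPssPP..........ssssssssssPPPPPPPPPPPPPP
.......PPPPPPPPPPPPPPPP.PPPsss....sss.....ssssssssssPPPPPPPPPPPPP
........PPPPPPPPPPPP.......sss.....ss..sssssssssssssPPPPPPPPPPPPP
.........PPPPPPPPP......Pssssss...sssssssssssssssssPPPPPPPPP.....
..........P.PP...........PP.sss...ssssssPPPPPPPPPP...............
..........PPPPPP.............PPPPPPPPPP..........................
..........PPPPPPPP...............................................
..........PPPPP..................................................
P................................................................
PP..........................................................PPPPP
PP..............................................PPPPPPPPPPPPPPPPP
PPP.................................P..PPPPPPPPPPPPPPPPPPPPPPPPPP
[ 0.539  -0.2755  0.1517] lip [289.9955 301.7865] mid [304.079  294.1653]
```

Emit:
servo_tool([
  {"gripper":10,"xyz":[3,0,-3],"roll":0},
  {"gripper":10,"xyz":[6,0,-6],"roll":0},
  {"gripper":10,"xyz":[9,0,-8],"roll":0},
  {"gripper":10,"xyz":[9,0,-8],"roll":0},
])

```text
time: 11.9
position: [0.53, -0.2737, 0.1597]
tool_rot: [-0.0, 0.097, 0.995, 0.0]
force: [4.9, -1.4, -0.9]
opening: 0.223
grasp_force: 60.0
```

Run:
```python
from h import *
s=cams.get_image("side");cv2.imwrite("pics/s10.png",s)
cv2.imwrite("pics/z10.png",np.hstack([crop(s,270,255,70,70,5),crop(cv2.imread("pics/s9.png"),270,255,70,70,5)]))
p=get_state()["position"];c,S=np.cos(np.radians(-11.3)),np.sin(np.radians(-11.3));q=p[:2]-[.5545,-.278];print("TCP tray",q@[c,S],q@[-S,c],p[2],get_state()["force"],get_state()["wrist_torque"])
```

```text
TCP tray -0.024817588544181382 -0.0005998197227367867 0.15962779549538803 [ 4.4274 -0.2866 -0.5652] [-0.1252 -1.2592 -0.0883]
```

View pics/z10.png

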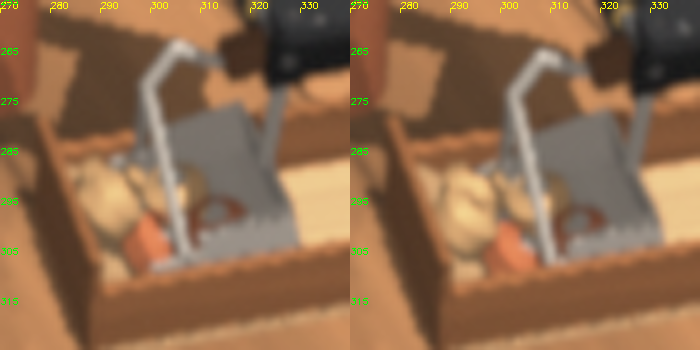

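The view shows both red beads and at least one pale bead over the pan. The red ones are near (312,297) and (298,303), the pale ones near (301,293) and (307,292). The bail leans forward, so the scoop has slipped about 12° nose-down in the grip. I'll back down the ramp and press it level on the floor with a softer grip.

Emit:
servo_tool([
  {"gripper":10,"xyz":[-5,0,4],"roll":0},
  {"gripper":10,"xyz":[-10,0,8],"roll":0},
  {"gripper":10,"xyz":[-14,0,12],"roll":0},
  {"gripper":10,"xyz":[-22,0,17],"roll":0},
  {"gripper":10,"xyz":[-29,0,23],"roll":0},
  {"gripper":10,"xyz":[-35,0,28],"roll":0},
  {"gripper":10,"xyz":[-40,0,31],"roll":0},
  {"gripper":10,"xyz":[-40,0,31],"roll":0},
], squeeze=20)

```text
time: 12.95
position: [0.5688, -0.2813, 0.1278]
tool_rot: [-0.001, 0.096, 0.995, 0.0]
force: [2.7, -0.3, 3.0]
opening: 0.229
grasp_force: 20.0
```

```bash
cat >> h.py <<'E'
def steel(im,box):
    u,v,w,h=box;c=im[v:v+h,u:u+w];hs=cv2.cvtColor(c,cv2.COLOR_BGR2HSV)
    return hs
def tr():
    st=get_state();p=st["position"];c,S=np.cos(np.radians(-11.3)),np.sin(np.radians(-11.3));q=p[:2]-[.5545,-.278]
    print("t %.2f TCP tray"%st["time"],q@[c,S],q@[-S,c],p[2],"F",st["force"],"tq",st["wrist_torque"]);return p
def amap(n,u,v,w,h,step=2,sv=None):
    s=cams.get_image(n)
    if sv: cv2.imwrite(sv,s)
    hsv=cv2.cvtColor(s,cv2.COLOR_BGR2HSV)[v:v+h,u:u+w].astype(int);H,Sa,V=hsv[...,0],hsv[...,1],hsv[...,2]
    m=np.full(H.shape,'.');m[Sa<60]='s';m[V<60]='#';m[(Sa>60)&(Sa<140)&(V>150)&(H>8)]='P';m[(H<9)&(Sa>120)&(V>130)]='R'
    print('\n'.join("%3d "%(v+step*i)+''.join(r) for i,r in enumerate(m[::step])))
E
python3 -c "
from h import *
tr();amap('side',275,255,70,60,2,'pics/s11.png')"
```

```text
t 12.95 TCP tray 0.01465047527108961 -0.00039613501887570464 0.12783543149075244 F [ 2.6782 -0.3315  2.9602] tq [-0.0444 -0.2861 -0.0289]
255 ..............PPPPPPPPPPPPPPPPPPPPPPPPPPPPPPPPPPPPPPPP.###############
257 ..................PPPPPPPPPPPPPPPPPPPPPPPPPPPPPPPPPPPP.#######.####sss
259 ...........................PPPPPPPPPPPPPPPPPPPPPPPPPPP.####sss#####sss
261 ....................................PPPPPPPPPPPPPPPPPPP.##.....###ssss
263 ....PPPPPPPPP..................................PPPPPPPPP....sss##sssss
265 ....PPPPPPPPPPPPPPPPPPP.....................sssss.PPPPPP....sss##sssss
267 ....PPPPPPPPPPPPPPPPPPPP.................sssssssss...........s#####ss#
269 ...PPPPPPPPPPPPPPPPPPPP...............ssssss.....ssss........#########
271 ...PPPPPPPPPPPPPPPPPPPP..............sssss........P..s.......#########
273 ...PPPPPPPPPPPPPPPPPPP..............ssss..........PPP.......##########
275 .........PPPPPPPPPPPPP............ssssss...........PP.......##########
277 ................PPPPP...........sss.ssss....................s#######..
279 ..............................sss...sss...................
[... 587 characters left out ...]
ssssssssss........PPPPPPP
297 ...........PPPPPPPPPPPPPPPPPPPPPPPPPsPPP..ssssssssssssss........PPPPPP
299 ............PPPPPPPPPPPP......P..PPssPPssssPP.sssssssssss.....P.PPPPPP
301 P............PPPPPPPPPP......P....PssPPPsssPPP.sssssssssss.......PPPPP
303 PP............PPPPP..........PP...sssP.PPPPPsssssssssss...PPPP........
305 PP.............PP..............PP.sssPPPsssssPPPPPPPPP................
307 PPP............PPPPPP.......PPPPPPPPPPPPPPPP..........................
309 PPPP...........PPPPPPP......PPPPP.....................................
311 PPPPP..........PPPPP..................................................
313 PPPPPP................................................................
```

Emit:
servo_tool([
  {"gripper":10,"xyz":[-2,0,2],"roll":0},
  {"gripper":10,"xyz":[-4,0,4],"roll":0},
  {"gripper":10,"xyz":[-4,0,5],"roll":0},
], squeeze=20)

```text
time: 13.38
position: [0.5731, -0.2821, 0.1231]
tool_rot: [-0.0, 0.096, 0.995, 0.0]
force: [1.8, -0.5, 1.0]
opening: 0.226
grasp_force: 20.0
```

```bash
python3 -c "
from h import *
p=tr();amap('side',275,261,60,50,2,'pics/s12.png')
u=-np.array([np.cos(np.radians(-11.3)),np.sin(np.radians(-11.3)),0])
for f,z in((.054,.0225),(.1,-.1195),(.018,-.0795)):print(proj('side',p+u*f+[0,0,z]))"
```

```text
t 13.38 TCP tray 0.019009462251219904 -0.0003616697977566528 0.12312535648721956 F [ 1.8142 -0.4767  1.007 ] tq [ 0.0373 -0.1108  0.033 ]
261 ......................................PPPPPPP.PPPPPPPPP..###
263 ......PPPPPPP...................................PPPPPPPP..#.
265 ......PPPPPPPPPPPPPPPPPPP.....................ssss.PPPPPP...
267 .....PPPPPPPPPPPPPPPPPPPP..................ssssssss.PPP.....
269 .....PPPPPPPPPPPPPPPPPPPP...............sssssss...sss.......
271 .....PPPPPPPPPPPPPPPPPPP...............sssss.........ss.....
273 ....PPPPPPPPPPPPPPPPPPPP.............sssss..................
275 ...........PPPPPPPPPPPP............ssssss...................
277 .................PPPPP...........ssss.sss...................
279 ...............................sss....sss...................
281 ............................P.ss.PPP..sss..................s
283 P...........................ssssssssssssssssssss.........sss
285 PP........................sssssssssssssssssssssss.......ssss
287 P.......PP........PPPssssssssssssssssssssssssssssss...ssss..
289 P.......PPPPPP..PPPPPPPsssssssssssssssssssssssssssss.ssss...
291 .........PPPPPPPPPPPPPPPssssPPPP.sssssssssssssssssssssss....
293 .........PPPPPPPPPPPPPPPPPPPPPPPP...sssP.sssssssssssss......
295 ..........PPPPPPPPPPPPPPPPPPPPPPPPPPPs.PPssssssssssssss.....
297 ............PPPPPPPPPPPPPPPPPPPPPPPPssPPPsssssssssssssss....
299 ............PPPPPPPPPPPP......PPP.PPssPPsssP..sssssssssss...
301 P............PPPPPPPPPP......PP....PssPPssssPPP.ssssssssss..
303 PP............PPPPP..........PPs...ssPPPPPssPPPPsssssss...PP
305 PP.............PP..............PPP.ssPPPsssssPPPPPPPPP......
307 PPP............PPPPPP.......PPPPPPPPPPPPPPPP................
309 PPPP...........PPPPPPP......PPPPP...........................
[320.3214 266.4968]
[301.3323 306.8536]
[329.7951 291.7515]
```

Emit:
servo_tool([
  {"gripper":10,"xyz":[0,0,0],"roll":0},
  {"gripper":10,"xyz":[0,0,0],"roll":0},
  {"gripper":10,"xyz":[4,0,-1],"roll":0},
  {"gripper":10,"xyz":[8,0,-3],"roll":0},
  {"gripper":10,"xyz":[12,0,-6],"roll":0},
  {"gripper":10,"xyz":[16,0,-9],"roll":0},
], squeeze=60)

```text
time: 14.18
position: [0.5617, -0.2808, 0.1342]
tool_rot: [0.006, 0.097, 0.995, -0.002]
force: [7.5, -1.2, 1.1]
opening: 0.224
grasp_force: 60.0
```

```bash
python3 -c "
from h import *
p=tr();amap('side',275,261,60,50,2,'pics/s13.png')"
```

```text
t 14.18 TCP tray 0.007566816910986075 -0.00133775161338166 0.1341848658102298 F [ 7.534  -1.2115  1.103 ] tq [-0.0839 -1.8561 -0.0579]
261 ...............................PPPPPPPPPPPPPPPPPPPPPP.......
263 ...PPPPPP................................PPPPP.PPPPPPP....ss
265 ...PPPPPPPPPPPPPPP.......................sssss...PP.......ss
267 ...PPPPPPPPPPPPPPPPP..................sssssssssss..........#
269 ...PPPPPPPPPPPPPPPP.................ssssss......sss........#
271 ..PPPPPPPPPPPPPPPPP................ssss........PPP........##
273 ..PPPPPPPPPPPPPPPP................ssss..........PPP........#
275 ....PPPPPPPPPPPPPP..............ssssss...........PPPP......#
277 .............PPPPP.............sssssss....................ss
279 .............................ss...ssss...................sss
281 ..........................P.ssPPP.ssssssssssssss.......ssss.
283 ...........................ssssssssssssssssssssss.....ssss..
285 PP....................PP.sssssssssssssssssssssssss...ssss...
287 P........P.......PPPsssssssssssssssssssssssssssssss.ssss.PPP
289 P.......PPPPPP..PPPPPPssssssss...ssssssssssssssssssssss.PPPP
291 .........PPPPPPPPPPPPPPPssss....sssssPP.ssssssssssssss.....P
293 .........PPPPPPPPPPPPPPPPPPPP..PPPssPPPP.sssssssssssss......
295 ..........PPPPPPPPPPPPPPPPPPP..PPPPsPPPP.ssssssssssssss.....
297 ...........PPPPPPPPPPPPPPPPP....PPPsPPPP....sssssssssss.....
299 ............PPPPPPPPPPPP.....P..PPssPPPPsss....sssssssss..PP
301 P............PPPPPPPPPP......P...PssP.PPPsPPP..ssssssssss...
303 PP............PPPPP..........PPsssssP.PP.ssssssssssssss...PP
305 PP.............PP..............PPPssPPPssssssPPPPPPPPP......
307 PPP............PPPPPP......PPPPPPPPPPPPPPPPP................
309 PPPP...........PPPPPPP.....PPPPPP...........................
```

Emit:
servo_tool([
  {"gripper":10,"xyz":[-1,0,-5],"roll":0},
  {"gripper":10,"xyz":[-1,0,-11],"roll":0},
  {"gripper":10,"xyz":[0,0,-18],"roll":0},
  {"gripper":10,"xyz":[0,0,-26],"roll":0},
  {"gripper":10,"xyz":[0,0,-32],"roll":0},
  {"gripper":10,"xyz":[0,0,-35],"roll":0},
])

```text
time: 14.98
position: [0.5581, -0.2795, 0.1682]
tool_rot: [0.001, 0.097, 0.995, -0.0]
force: [0.9, -0.1, -3.9]
opening: 0.22
grasp_force: 60.0
```

```bash
python3 -c "
from h import *
p=tr();amap('side',275,245,60,62,2,'pics/s14.png')
u=-np.array([np.cos(np.radians(-11.3)),np.sin(np.radians(-11.3)),0])
for f,z in((.054,.0225),(.1,-.1195),(.018,-.0795)):print(proj('side',p+u*f+[0,0,z]))
tr()"
```

```text
t 14.97 TCP tray 0.003774856322140693 -0.0007532384738116956 0.1682426465800616 F [ 0.9314 -0.1007 -3.9356] tq [-0.0235 -0.5039 -0.0179]
245 ...PPPPPPPPPP......................................########.
247 ....PPPPPPPPPPP....................................#########
249 ....PPPPPPPPPPPPPP...................................##s....
251 ...PPPPPPPPPPPPPPPPPPPP.........................PPPP........
253 .....PPPPPPPPPPPPPPPPPPPPPPPPPPPPP.PP....PPPPPPPPPPPPP...sss
255 ..............PPPPPPPPPPPPPPPPPPPPPPPPPPPPsssPPPPPPPP.....ss
257 ...................PPPPPPPPPPPPPPPPPPPPsssss.ss.PP.........#
259 ............................PPPPPPPPPsssPPP.PPP.sss.......##
261 ...PPPP...........................sssss.PPPPPPPPPP........##
263 ...PPPPPPPPPPP...................ssss......PPPPPPPP.......##
265 ...PPPPPPPPPPPPPPP..............sssss.......PPPPPPPPPPPPPP.#
267 ...PPPPPPPPPPPPPPP............sssssss.......PPPPPPPPPPPPPP.#
269 ...PPPPPPPPPPPPPP............ss...sss.......PPPPPPPPPPPPPss.
271 ...PPPPPPPPPPPPP...........sss...ssss.......PPPPPPPPPP..ss.P
273 ...PPPPPPPPPPPPP..........sssssssssssssssssssssPP
[... 550 characters left out ...]
....PPPPPPP........sssPPP....P.ss.....ssssPPPP
293 .........PPPPPPPPPPPPPPPPP......PssPPPPPPPPPssssssssssss.PPP
295 ..........PPPPPPPPPPPPPPPP......PssPPPssssssssssssssssss.PPP
297 ............PPPPPPPPPPPPP..PPPPPsssPPsssssssssssssssssss..PP
299 ............PPPPPPPPPPPPssssssssssssssssssssssssssssssss...P
301 P............P..PPPPPP.ssssssssssssssssssssssssssssssss.....
303 PP......................ssssssssssssssssssssssssss.......PPP
305 PP.............PP........sssssssssss..........PPPPP.........
[316.1399 254.6107]
[296.9642 296.36  ]
[325.9931 280.9188]
t 15.03 TCP tray 0.0039168919452216636 -0.0007705652906502996 0.16845955475101004 F [ 1.3396 -1.2415 -3.0539] tq [ 0.0197 -0.3554  0.0257]
```

Emit:
servo_tool([
  {"gripper":10,"xyz":[0,0,-5],"roll":0},
  {"gripper":10,"xyz":[0,0,-12],"roll":0},
  {"gripper":10,"xyz":[0,0,-20],"roll":0},
  {"gripper":10,"xyz":[0,0,-28],"roll":0},
  {"gripper":10,"xyz":[0,0,-34],"roll":0},
  {"gripper":10,"xyz":[0,0,-38],"roll":0},
  {"gripper":10,"xyz":[0,0,-40],"roll":0},
])

```text
time: 15.9
position: [0.5574, -0.2792, 0.2077]
tool_rot: [-0.0, 0.096, 0.995, 0.0]
force: [-0.4, 0.3, -3.3]
opening: 0.221
grasp_force: 60.0
```

```bash
python3 -c "
from h import *
p=tr();amap('side',275,231,60,74,2,'pics/s15.png')
u=-np.array([np.cos(np.radians(-11.3)),np.sin(np.radians(-11.3)),0]);v=np.array([u[1],-u[0],0])
for f,z in((.054,.0225),(.1,-.1195),(.018,-.0795)):print(proj('side',p+u*f+[0,0,z]))
for s in(-1,1): print('corner',s,proj('side',p+u*.1+v*.043*s+[0,0,-.1195]))
F=[]
for k in range(8): cams.get_image('side');st=get_state();F.append([*st['force'],*st['wrist_torque']])
print(np.mean(F,0),np.std(F,0))"
```

```text
t 15.90 TCP tray 0.0031049554251185996 -0.0005705817439029669 0.2077258615228429 F [-0.3596  0.2971 -3.2901] tq [-0.0343 -0.1248 -0.0087]
231 PPPPPPPPPPP..........................................#######
233 PPPPPPPPPP...........................................#######
235 PPPPPPPPP............................................#######
237 PPPPPPPPP.............................................##....
239 PPPPPPPPP.............................................#.....
241 PPPPPPPPPP..................................P..............s
243 ..PPPPPPPPPP..............................sssss........##..s
245 ....PPPPPPPPP..........................ssssssssss...........
247 ....PPPPPPPPPPP......................ssssss....sssss........
249 ....PPPPPPPPPPPPPP.................sssss..........ss.......#
251 ...PPPPPPPPPPPPPPPPPPPP...........ssss..........PPP........#
253 .............PPPPPPPPPPPPPPPPPPP.sssss...PPPPPPPPPPPP...PPP.
255 .................PPPPPPPPPPPPPP.s.PssPPPPPPPPPPPPPPPPPPPPPP.
257 ..............................ss..PssPPPPPPPPPPPPPPPPPPPPP.s
259 ....PP......................sss...sssPPPPPPPPPPP
[... 955 characters left out ...]
sssssssssssssssssssssssssssPPPPP
291 .........PPP............sssssssssssssssssssssssssssssssPPPPP
293 .........PPPPP...........ssssssssssssssssssssss.......PPPPPP
295 ..........PPPPPP..........ssssss.......................PPPPP
297 ...........PPPPPP........................................PPP
299 ............PPPPP..........................................P
301 P............PPPPP..........................................
303 PP............PPPPP.......................................PP
[316.9042 242.9447]
[297.3806 285.9269]
[326.8738 270.2121]
corner -1 [302.1149 296.909 ]
corner 1 [292.8714 275.4684]
[ 0.0985  0.0697 -3.1688 -0.0338 -0.1671 -0.0029] [0.2796 0.5282 0.5048 0.0273 0.0333 0.0262]
```

Run:
```python
from h import *
s=cv2.imread("pics/s15.png");b=s.astype(int)
L=cv2.cvtColor(s,cv2.COLOR_BGR2HSV).astype(int)
# finer: digit = hue/2 for saturated ; s for steel
H,S,V=L[...,0],L[...,1],L[...,2]
for v in range(263,306,2):
    print(v,''.join('s' if S[v,u]<60 else ('#' if V[v,u]<70 else ('r' if H[v,u]<=8 and S[v,u]>100 else ('p' if S[v,u]<125 and V[v,u]>120 else ('o' if V[v,u]>150 else '.')))) for u in range(280,335)))
```

```text
263 ooooooooooo.........ssssssssssssssssssssssspooooopssppo
265 ooooooooooo.....pppssssssssssssssssssssssssspooppssppoo
267 oooooooooo..pppppsssssssssssssssssssssssssssspppssppooo
269 ooooooooo...pppppppssssssssppssssssssssssssssssssppoooo
271 ooooooooo.pppppppppppssssppppssssppp.sssssssssssppooooo
273 ....oooo..pppppppppppppppppppsspppppp.ssssssssssppooooo
275 ..........pppppppppppppppppppsspppppppssssssssssspo.ooo
277 ............pppppppppppp..pppssppppooop.ssssssssss.....
279 ..............pppppppppoooopsssppoooooppssss...ssss.p..
281 o..............sssssppoooooossspppoooopppsss..ssssssp..
283 oooooo.........ssssspooooooopsspppssssssssssssssssssp..
285 .ooooo..........ssssppooooopsssppsssssssssssssssssssp..
287 .ooo............pssssspppppssssssssssssssssssssssssppoo
289 ..ooppp..........pssssssssssssssssssssssssssssssssppppp
291 ...ooppp..........psssssssssssssssssssssssssssssssppppp
293 ....oppppp..........ssssssssssssssssssssssppppppppppppp
295 ....oopppppp......pppsssssspppppppppppppppppppppppppppp
297 .....oopppppp......pppppppppppppppppppppppppppppppppppp
299 ......oopppppp..p..pppppppppppppppppppppppppppppppppppp
301 .......oopppppp..p..ppppppppppppppppppppppppppppppppppp
303 .......oopppppp......ppppp.ppppppppppppppppppppppppp.oo
305 ........oopppppp..pp..ppp..ppppppppppppppoooooooooooooo
```

At least four beads appear to be in the level pan. The pale ones are near (296,273) and (312,274), the red ones near (304,282) and (316,280). To be safe in transit, I'll rest the lip on the cross board and press it slightly nose-up.

Emit:
servo_tool([
  {"gripper":10,"xyz":[2,0,0],"roll":0},
  {"gripper":10,"xyz":[6,0,0],"roll":0},
  {"gripper":10,"xyz":[11,0,0],"roll":0},
  {"gripper":10,"xyz":[17,0,0],"roll":0},
  {"gripper":10,"xyz":[23,0,0],"roll":0},
  {"gripper":10,"xyz":[29,0,0],"roll":0},
  {"gripper":10,"xyz":[35,0,1],"roll":0},
  {"gripper":10,"xyz":[40,0,3],"roll":0},
  {"gripper":10,"xyz":[43,0,6],"roll":0},
  {"gripper":10,"xyz":[45,0,10],"roll":0},
])

```text
time: 17.6
position: [0.5134, -0.2706, 0.1973]
tool_rot: [0.0, 0.097, 0.995, -0.0]
force: [0.1, -0.3, -3.4]
opening: 0.223
grasp_force: 60.0
```

Emit:
servo_tool([
  {"gripper":10,"xyz":[0,0,3],"roll":0},
  {"gripper":10,"xyz":[0,0,6],"roll":0},
], squeeze=25)

```text
time: 17.85
position: [0.5136, -0.2707, 0.1913]
tool_rot: [0.0, 0.096, 0.995, -0.0]
force: [-0.8, 0.1, -4.0]
opening: 0.225
grasp_force: 25.0
```

Emit:
servo_tool([
  {"gripper":10,"xyz":[0,0,-3],"roll":0},
  {"gripper":10,"xyz":[2,0,-5],"roll":0},
  {"gripper":10,"xyz":[5,0,-5],"roll":0},
  {"gripper":10,"xyz":[8,0,-4],"roll":0},
  {"gripper":10,"xyz":[10,0,-1],"roll":0},
  {"gripper":10,"xyz":[10,0,2],"roll":0},
  {"gripper":10,"xyz":[10,0,5],"roll":0},
], squeeze=25)

```text
time: 18.73
position: [0.5049, -0.269, 0.1872]
tool_rot: [0.002, 0.097, 0.995, -0.0]
force: [3.0, 2.8, 5.9]
opening: 0.228
grasp_force: 25.0
```

Emit:
servo_tool([
  {"gripper":10,"xyz":[0,0,3],"roll":0},
  {"gripper":10,"xyz":[0,0,5],"roll":0},
], squeeze=25)

```text
time: 18.98
position: [0.508, -0.27, 0.1843]
tool_rot: [0.005, 0.097, 0.995, -0.001]
force: [7.1, 2.4, 9.9]
opening: 0.226
grasp_force: 25.0
```

Run:
```python
from h import *
p=tr();s=cams.get_image("side");cv2.imwrite("pics/s16.png",s)
L=cv2.cvtColor(s,cv2.COLOR_BGR2HSV).astype(int);H,S,V=L[...,0],L[...,1],L[...,2]
for v in range(245,306,2):
    print(v,''.join('s' if S[v,u]<60 else ('#' if V[v,u]<70 else ('r' if H[v,u]<=8 and S[v,u]>100 else ('p' if S[v,u]<125 and V[v,u]>120 else ('o' if V[v,u]>150 else '.')))) for u in range(260,330)))
u=-np.array([np.cos(np.radians(-11.3)),np.sin(np.radians(-11.3)),0]);v=np.array([u[1],-u[0],0])
for n,f,z in(("peak",.054,.0245),("lip",.1,-.1175)):print(n,proj('side',p+u*f+[0,0,z]))
for a in(-1,1): print('corner',a,proj('side',p+u*.1+v*.043*a+[0,0,-.1175]))
```

```text
t 18.98 TCP tray -0.047168992367492286 -0.0012751718900640885 0.18427343371090849 F [7.0896 2.4446 9.8739] tq [ 0.5202 -1.049  -0.1392]
245 oooooooooooooooooooooooooooo...................#ssssssssssssssssssssss
247 oooooooooooooooooooooooooooooo.................##sss....ssssssssssssss
249 ooooooooooooooooooooooooooooooooo................##.pp.sssssssssssssss
251 ooooooooooooooooooooooooooooooooooooooppss........#...ssssssssssssssss
253 ...oooooooooooo...ooooooooooooooooooppsssssspp....####ssssssssssssssss
255 .........oo.o.....ooooooooooooooopppsssppppssppp.######sssssssssssssss
257 .........oooo.....oooooooooooooppssssppooooppssss.#######sssssssssssss
259 .........o...............oooooppsspppooooooooopp..#..####sssssssssssss
261 ...........o................ppsssspooooooooooooo.......##sssssssssssss
263 .........oooo...............ssssssp..oooooooooooooooooo.#sssssss#.....
265 ..........o...............ssssssss.......ooooooooooooop.#ss####..ooooo
267 ........oooo.............sss..ssss........ooooooooooopps.poooooooooooo
269 ........oooo...........ssss...ssss........ppoooooooopsssppoo
[... 766 characters left out ...]
oooooooooooo.ppsppooooppppppssssspppppppssssssssssss.pppppppppppppppp
293 oooooooooooo.....ppooooooooopssssssssssssssssssssssspppppppppppppppppp
295 oooooooo............ooppppppsssssssssssssssssssssssspppppppppppppppppp
297 ooooooo..............psssssssssssssssssssssssssssssppppppppppppppppppp
299 ooooo...............pssssssssssssssssssssssssssssssppppppppppppppppppp
301 oooooo..............sssssssssssssssssssssssssssssspppppppppppppppppppp
303 ooooooo.............ssssssssppsssssppppppppppppppppppppppppppppppppppp
305 oooooooooo..................oop.............ppppppppppppppppppppoooooo
peak [298.0671 252.3806]
lip [279.494 294.896]
corner -1 [283.7829 306.0997]
corner 1 [275.4083 284.2268]
```

Now about 5° nose-up with the beads in. I'll grip firmly, lift, and work out the bowl approach.

Emit:
servo_tool([
  {"gripper":10,"xyz":[0,0,0],"roll":0},
  {"gripper":10,"xyz":[0,0,0],"roll":0},
  {"gripper":10,"xyz":[-1,0,-4],"roll":0},
  {"gripper":10,"xyz":[-1,0,-12],"roll":0},
  {"gripper":10,"xyz":[-1,0,-24],"roll":0},
  {"gripper":10,"xyz":[-1,0,-38],"roll":0},
  {"gripper":10,"xyz":[-1,0,-52],"roll":0},
  {"gripper":10,"xyz":[-1,0,-63],"roll":0},
  {"gripper":10,"xyz":[-1,0,-70],"roll":0},
  {"gripper":10,"xyz":[-1,0,-72],"roll":0},
], squeeze=60)

```text
time: 20.27
position: [0.5048, -0.2689, 0.2541]
tool_rot: [0.0, 0.096, 0.995, -0.0]
force: [-0.1, -1.2, -4.0]
opening: 0.221
grasp_force: 60.0
```

Run:
```python
from h import *
p=tr()
T=np.array([.648,-.0075])
plan([T[0]+.06,T[1]-.012,p[2]],78.7)
plan([T[0]+.03,T[1]-.006,p[2]],78.7)
F=[]
for k in range(6): cams.get_image('side');st=get_state();F.append([*st['force'],*st['wrist_torque']])
print(np.mean(F,0))
```

```text
t 20.27 TCP tray -0.050555155986116845 -0.0008420912931064021 0.2540953703536354 F [-0.1347 -1.162  -3.9717] tq [-0.0048 -0.182  -0.0118]
t 20.27 pos [ 0.5048 -0.2689  0.2541] thy 78.9 shift mm [-151.6  283.8   -0. ] roll 0.2 op 0.221 gf 60.0 F [-0.1347 -1.162  -3.9717] tq [-0.0048 -0.182  -0.0118]
t 20.27 pos [ 0.5048 -0.2689  0.2541] thy 78.9 shift mm [-121.   283.9   -0. ] roll 0.2 op 0.221 gf 60.0 F [-0.1347 -1.162  -3.9717] tq [-0.0048 -0.182  -0.0118]
[ 0.1066 -0.0149 -3.258  -0.0197 -0.1768 -0.0021]
```

Emit:
servo_tool([
  {"gripper":10,"xyz":[-2,5,0],"roll":0},
  {"gripper":10,"xyz":[-6,14,0],"roll":0},
  {"gripper":10,"xyz":[-13,28,0],"roll":0},
  {"gripper":10,"xyz":[-22,47,0],"roll":0},
  {"gripper":10,"xyz":[-33,71,0],"roll":0},
  {"gripper":10,"xyz":[-46,99,0],"roll":0},
  {"gripper":10,"xyz":[-59,128,0],"roll":0},
  {"gripper":10,"xyz":[-72,156,0],"roll":0},
  {"gripper":10,"xyz":[-85,185,0],"roll":0},
  {"gripper":10,"xyz":[-98,213,0],"roll":0},
])

```text
time: 21.82
position: [0.6427, -0.076, 0.2534]
tool_rot: [-0.0, 0.096, 0.995, 0.0]
force: [-0.4, -0.4, -3.1]
opening: 0.221
grasp_force: 60.0
```

Emit:
servo_tool([
  {"gripper":10,"xyz":[-12,24,3],"roll":0},
  {"gripper":10,"xyz":[-21,43,8],"roll":0},
  {"gripper":10,"xyz":[-27,57,15],"roll":0},
  {"gripper":10,"xyz":[-31,66,23],"roll":0},
  {"gripper":10,"xyz":[-33,71,31],"roll":0},
  {"gripper":10,"xyz":[-33,71,36],"roll":0},
  {"gripper":10,"xyz":[-33,71,38],"roll":0},
])

```text
time: 22.7
position: [0.6873, -0.016, 0.215]
tool_rot: [-0.001, 0.097, 0.995, -0.0]
force: [1.4, 0.1, -3.6]
opening: 0.224
grasp_force: 60.0
```

```bash
cat >> h.py <<'E'
def m2(s,u0,u1,v0,v1,st=2):
    L=cv2.cvtColor(s,cv2.COLOR_BGR2HSV).astype(int);H,S,V=L[...,0],L[...,1],L[...,2]
    for v in range(v0,v1,st):
        print(v,''.join('s' if S[v,u]<60 else ('#' if V[v,u]<70 else ('p' if S[v,u]<125 and V[v,u]>120 else ('o' if V[v,u]>150 else '.'))) for u in range(u0,u1)))
E
python3 - <<'E'
from h import *
p=tr();plan([.688,-.0155,.215],78.7);s=cams.get_image("side");cv2.imwrite("pics/s17.png",s)
u=-np.array([np.cos(np.radians(-11.3)),np.sin(np.radians(-11.3)),0])
for n,f,z in(("peak",.054,.0245),("lip",.1,-.1175),("midpan",.06,-.1)):print(n,proj('side',p+u*f+[0,0,z]))
print("bowl",proj('side',[.648,-.0075,.068]))
m2(s,280,355,170,250)
E
```

```text
t 22.70 TCP tray 0.07886595887328239 0.28298544759366256 0.21498258330473152 F [ 1.3632  0.0758 -3.5698] tq [ 0.0322 -0.1734 -0.0453]
t 22.70 pos [ 0.6873 -0.016   0.215 ] thy 78.9 shift mm [-0.6  0.6 -0. ] roll 0.2 op 0.224 gf 60.0 F [ 1.3632  0.0758 -3.5698] tq [ 0.0322 -0.1734 -0.0453]
peak [310.6548 179.8539]
lip [294.1616 219.4094]
midpan [306.428  213.2758]
bowl [311.3559 224.106 ]
170 ooooooooooooooooooooooooooooooooooooooo.sssss###sssssssssssssssssssssssssss
172 ooooooooooooooooooooooooooooooooooooooo.ssss..#ssssssssssssssssssssssssssss
174 ooooooooooooooooooooooooooooooooooooooo.#s..p..ssssssssssssssssssssssssssss
176 oooooooooooooooooooooooooooooooooooooooo.....ssssssssssssssssssssssssssssss
178 ooooooooooooooooooooooooooooooooopoooooooo..#ssssssssssssssssssssssssssssss
180 ooooooooooooooooooooooooooooooppssppoooooo.#sssssssssssssssssssssssssssssss
182 oooooooooooooooooooooooooooppssspppsppo....####ssssssssssssssssssssssssssss
184 oooooooooooooooooooooooooppsssppooopps..#######ssssssssssss#####....sssssss
186 ooooooooooooooooooooooooppspppoooooopp...######ssssss#...oooooooo
[... 1790 characters left out ...]
.........................................ooooooooooooooooooo
234 o......................................................oooooooooooooooooooo
236 ooo....................................................oooooooooooooooooooo
238 oooo..................................................ooooooooooooooooooooo
240 ooooo.................................................ooooooooooooooooooooo
242 oooooo...............................................oooooooooooooooooooooo
244 ooooooo.............................................ooooooooooooooooooooooo
246 ooooooooo..........................................oooooooooooooooooooooooo
248 oooooooooooo.....................................oooooooooooooooooooooooooo
```

Emit:
servo_tool([
  {"gripper":10,"xyz":[-3,0,0],"roll":0},
  {"gripper":10,"xyz":[-8,0,0],"roll":0},
  {"gripper":10,"xyz":[-12,0,0],"roll":0},
  {"gripper":10,"xyz":[-14,0,0],"roll":0},
])

```text
time: 23.25
position: [0.7019, -0.0181, 0.2157]
tool_rot: [0.0, 0.097, 0.995, -0.0]
force: [-0.3, 0.2, -2.8]
opening: 0.222
grasp_force: 60.0
```

Emit:
servo_tool([
  {"gripper":10,"xyz":[0,0,0],"roll":0},
  {"gripper":10,"xyz":[0,0,0],"roll":0},
  {"gripper":10,"xyz":[0,0,0],"roll":0},
  {"gripper":10,"xyz":[0,0,0],"roll":0},
], squeeze=7)

```text
time: 23.75
position: [0.7014, -0.0179, 0.2156]
tool_rot: [-0.0, 0.096, 0.995, -0.0]
force: [0.3, 0.2, -2.1]
opening: 0.227
grasp_force: 7.0
```

Run:
```python
from h import *
p=tr();s=cams.get_image("side");cv2.imwrite("pics/s18.png",s)
m2(s,280,355,170,236)
```

```text
t 23.75 TCP tray 0.09308451383863728 0.2838025755207989 0.21563290877601615 F [ 0.2806  0.1691 -2.0596] tq [0.0188 0.0035 0.0268]
170 ooooooooooooooooooooooooooooooooooooooooooo..ssssss#sssssssssssssssssssssss
172 ooooooooooooooooooooooooooooooooooooooooooo..ss....ssssssssssssssssssssssss
174 oooooooooooooooooooooooooooooooooooooooooooo....p.sssssssssssssssssssssssss
176 oooooooooooooooooooooooooooooooooooooooooooooo...ssssssssssssssssssssssssss
178 oooooooooooooooooooooooooooooooooooooooooooooo..sssssssssssssssssssssssssss
180 oooooooooooooooooooooooooooooooooooooooooooooo..sssssssssssssssssssssssssss
182 oooooooooooooooooooooooooooooooooooooooooooooo.####ssssssssssssssssssssssss
184 oooooooooooooooooooooooooooooooooooooooooooooo.####ssssss####.......sssssss
186 ooooooooooooooooooooooooooooooooooooooooooo...#####sssss#.ooooooooopppsssss
188 oooooooooooooooooooooooooooooooooooppooooo..#######ssss#.oooooooooooopppsss
190 ooooooooooooooooooooooooooooooooopssssppppp..######ssss#.poooooooooooooopps
192 ooooooooooooooooooooooooooooooooppspppppppppo..........sspoooooooooooooooop
194 oooooo
[... 969 characters left out ...]
.oooooo................ppppp.ss....pssssssssssssssssspoooooo
220 ........oo.......oooooo.............ppppppp.psspppssssssssssssssspppooooooo
222 ........oo.....ooooooo..............ppppp....psspppssssssssssspppoooooooooo
224 .............oooooooooo......................ppsssssssssssspppooooooooooooo
226 ........o.....ooooooo.......................pssssssssssssspoooooooooooooooo
228 ooooooooo......oooooo...........ooo........psssssssssss...ooooooooooooooooo
230 ooooooo..........oooo....o......oooooooo.....sssssss......ooooooooooooooooo
232 ooooo...........oooooo...........ooooooo.pp....ss.......ooooooooooooooooooo
234 ooooo..........oooooooooo........oooooooppppp..........o.oooooooooooooooooo
```

Emit:
servo_tool([
  {"gripper":10,"xyz":[0,0,0],"roll":0},
  {"gripper":10,"xyz":[0,0,-15],"roll":0},
  {"gripper":10,"xyz":[0,0,-50],"roll":0},
  {"gripper":10,"xyz":[0,0,-90],"roll":0},
  {"gripper":10,"xyz":[10,40,-110],"roll":0},
  {"gripper":10,"xyz":[30,90,-110],"roll":0},
  {"gripper":10,"xyz":[50,145,-110],"roll":0},
  {"gripper":10,"xyz":[60,190,-110],"roll":0},
  {"gripper":10,"xyz":[60,210,-110],"roll":0},
  {"gripper":10,"xyz":[60,210,-110],"roll":0},
], squeeze=30)

```text
time: 25.05
position: [0.6833, 0.2005, 0.3262]
tool_rot: [0.001, 0.095, 0.995, -0.0]
force: [-0.6, -0.5, -2.0]
opening: 0.226
grasp_force: 30.0
```

Run:
```python
from h import *
p=tr();s=cams.get_image("side");t=cams.get_image("top");cv2.imwrite("pics/s19.png",s);cv2.imwrite("pics/t19.png",t)
m2(s,284,340,206,250)
print();m2(t,245,310,144,208)
print();m2(t,345,402,155,258)
```

```text
t 25.05 TCP tray 0.03250890612955478 0.49448703940235234 0.3261862300698778 F [-0.6079 -0.5418 -2.005 ] tq [-0.0868  0.0228  0.0062]
206 ssssssssssspoooooooooooooooooooooooooooooooooooooooooooo
208 ssssssssspoooooooooooooooooooooooooooooooooooooooooooooo
210 pppppppooooooooooooooooooooooooooooooooooooooooooooooooo
212 ooooooooooooooooooooooooooooooo....ooooooooooooooooooooo
214 oooooooooooooo..oooooo.....................ooooooooooooo
216 ooooooooo.........ooooooooooo..................ooooooooo
218 ooooooo.........ooooooooooooooooo.................oooooo
220 oooooo..........oooooooooooooooooooo................oooo
222 ooo.o............ooooooooooooooooooooo...............ooo
224 oooo..........ooooooooooooooooooooooo.................oo
226 ooooo.......ooooooooooooooooooooooooooo...............oo
228 oooo........oooooooooooooopppppoooooooo...............oo
230 oo.............ooooooopppppppppppooooooo..............oo
232 o.............oooooo...pppppppppppooooopoo...........ooo
234 ..............oooooo....ppppppppooopppppppo........ooooo
236 ................ooooooo........ooooooopppo......
[... 5140 characters left out ...]
..##..oo..........
237 ..#..ooppppppppppppppppp...ppppppppp.....##.ooooooooooooo
239 ..#..ooppppppppppppppppppppppppppppp.....#..ooo.....o....
241 .##..oopppppppppppppppppppppppppppppp....#..oo...........
243 ##..ooppppppppppppppppppppppppppppppp......oooooooooooooo
245 .#..oopppppppppppppppppppppppppppppppp.....oooooooooooooo
247 .#..oopppppppppppppppppppppppppppppppp.....ooo.o...o.....
249 #..oooppppppppppppppppppppppppppppppppp....o.............
251 ##..o.ooooooopppppppppppppppppppppppppp...oo.............
253 ###..............ooooooooppppppppppppppp..ooooooooooooooo
255 .........#####...............ooooooooppp..ooooooooooooooo
257 oooooo..............######...............oooooooooooooooo
```

Only one pale bead remains in the tray, near (372,231), so four are in the bowl, which hasn't moved. The scoop hangs nose-down, so I'll level it on a clear patch of bench and regrasp it further back before hanging.

```bash
python3 -c "
from h import *
plan([.50,.19,.205]);print(onz('top',220,183,.05))"
```

```text
t 25.15 pos [0.6833 0.198  0.3257] thy 78.9 shift mm [178.4 -43.1 120.7] roll None op 0.230 gf 30.0 F [ 0.9645 -0.1618 -2.3062] tq [ 0.0141  0.0305 -0.0096]
[0.6329 0.1551 0.05  ]
```

Emit:
servo_tool([
  {"gripper":10,"xyz":[40,-10,0],"roll":0},
  {"gripper":10,"xyz":[95,-22,0],"roll":0},
  {"gripper":10,"xyz":[145,-35,20],"roll":0},
  {"gripper":10,"xyz":[170,-42,60],"roll":0},
  {"gripper":10,"xyz":[178,-43,100],"roll":0},
  {"gripper":10,"xyz":[178,-43,130],"roll":0},
  {"gripper":10,"xyz":[178,-43,150],"roll":0},
  {"gripper":10,"xyz":[176,-43,165],"roll":0},
  {"gripper":10,"xyz":[174,-43,180],"roll":0},
  {"gripper":10,"xyz":[172,-43,190],"roll":0},
], squeeze=15)

```text
time: 26.4
position: [0.5129, 0.1887, 0.1397]
tool_rot: [0.008, 0.096, 0.995, -0.0]
force: [1.8, -6.2, 20.3]
opening: 0.228
grasp_force: 15.0
```

Emit:
servo_tool([
  {"gripper":10,"xyz":[-2,0,7],"roll":0},
  {"gripper":10,"xyz":[-3,0,12],"roll":0},
  {"gripper":10,"xyz":[-4,0,16],"roll":0},
  {"gripper":10,"xyz":[-4,0,17],"roll":0},
], squeeze=10)

```text
time: 26.9
position: [0.5161, 0.1884, 0.1223]
tool_rot: [0.007, 0.097, 0.995, 0.0]
force: [1.6, -3.8, 14.4]
opening: 0.226
grasp_force: 10.0
```

Run:
```python
from h import *
p=tr();s=cams.get_image("side");cv2.imwrite("pics/s20.png",s)
u=np.array([np.cos(np.radians(168.9)),np.sin(np.radians(168.9)),0])
for n,f,z in(("peak",.049,.138),("lip",.097,0),("grip",.002,.117)):
    q=p+u*f;q[2]=z;print(n,proj('side',q))
m2(s,190,275,160,235)
```

```text
t 26.90 TCP tray -0.129092266955499 0.44983792460344135 0.12229648269436026 F [ 1.5522 -3.8296 14.4216] tq [-0.6234 -0.294  -0.0615]
peak [235.0884 187.078 ]
lip [222.327  222.3583]
grip [248.9308 190.592 ]
160 ooooooooooooooooooooooooooooooooooooooooooo..sssssssssssssssssssssss#..oooooooooooooo
162 oooooooooooooooooooooooooooooooooooooooooooo.sssssssssssssssssssssss#.ooooooooooooooo
164 oooooooooooooooooooooooooooooooooooooooooooo.sssssssssssssssssssssss#..oooooooooooooo
166 oooooooooooooooooooooooooooooooooooooooooooo...sssssssssssssssssssss#..oooooooooooooo
168 ..oooooooooooooooooooooooooooooooooooooooooooo.#ssssssssssssssssssss#..oooooooooooooo
170 ...ooooooooooooooooooooooooooooooooooooooooooo.######ssssssssssssssss#.oooooooooooooo
172 ....ooooooooooooooooooooooooooooooooooooooooooo.....##ssssssssssssssss.pooooooooooooo
174 ooo.....ooooooooooooooooooooooooooooooooooooooo..#ssssssssssssssssssssss..ooooooooooo
176 oooo...ooooooooooooooooooooooooooooooooooooo......#sssssssssssssssssssssss..poooooooo
178 oooooo..ooooooooooooooooooooooooooooooo...........#ssssssssssssssssssssssssss..
[... 1826 characters left out ...]
ooooooooooooooooooo...oooooooo........ssssssssssssssss......oooooooooo
222 oooooooooooooooooooooooooooooooooooo..oooooooo......ssssssssssssss.........oooooooooo
224 ooooooooooooooooooooooooooooooooooooo...oooooo.......sssssssss..........ooooooooooooo
226 ooooooooooooooooooooooooooooooooooooooo..oooooo........sssppp.ooooooooooooooooooooooo
228 oooooooooooooooooooooooooooooooooooooooo...oooooooooooo.poooooooooooooooooooooooooooo
230 ooooooooooooooooooooooooooooooooooooooooo...ooooooooooooooooooooooooooooooooooooooooo
232 ooooooooooooooooooooooooooooooooooooooooooo..oooooooooooooooooooooooooooooooooooooooo
234 oooooooooooooooooooooooooooooooooooooooooooo...oooooooooooooooooooooooooooooooooooooo
```

It pivoted the wrong way, because the lip was under or behind the grip axis. I'll lift with a soft grip so it swings back to its natural hang angle.

Emit:
servo_tool([
  {"gripper":10,"xyz":[0,0,-15],"roll":0},
  {"gripper":10,"xyz":[0,0,-35],"roll":0},
  {"gripper":10,"xyz":[0,0,-60],"roll":0},
  {"gripper":10,"xyz":[0,0,-75],"roll":0},
  {"gripper":10,"xyz":[0,0,-75],"roll":0},
  {"gripper":10,"xyz":[0,0,-75],"roll":0},
  {"gripper":10,"xyz":[0,0,-75],"roll":0},
], squeeze=5)

```text
time: 27.82
position: [0.5091, 0.1896, 0.1925]
tool_rot: [-0.001, 0.097, 0.995, -0.0]
force: [-0.2, -0.6, -2.3]
opening: 0.227
grasp_force: 5.0
```

Run:
```python
from h import *
p=tr();s=cams.get_image("side");cv2.imwrite("pics/s21.png",s)
u=np.array([np.cos(np.radians(168.9)),np.sin(np.radians(168.9)),0]);v=np.array([u[1],-u[0],0])
for a in(0,20,35,50,65):
    A=np.radians(a);f=lambda x,z,y=0:proj('side',p+u*(x*np.cos(A)+z*np.sin(A))*1e-3*1+v*y*1e-3+[0,0,(z*np.cos(A)-x*np.sin(A))*1e-3])
    # rotation nose-down: fwd'=x c + z s
    print(a,"peak",f(50,18),"lipL",f(98,-120,43),"lipR",f(98,-120,-43),"rearbotR",f(14,-120,-43),"reartop",f(14,-80))
m2(s,195,275,145,225)
```

```text
t 27.82 TCP tray -0.1361410009914635 0.44959067460478586 0.19252226756622134 F [-0.2128 -0.5586 -2.3261] tq [-0.0114  0.0245  0.0177]
0 peak [232.1576 168.5945] lipL [216.9741 198.5374] lipR [221.5124 212.7249] rearbotR [246.34   209.3261] reartop [243.4296 192.4504]
20 peak [231.3536 173.5159] lipL [230.6343 203.0414] lipR [235.6305 217.1887] rearbotR [258.5109 207.0644] reartop [251.6    191.3875]
35 peak [232.0244 177.0437] lipL [241.7894 203.4923] lipR [247.1736 217.5437] rearbotR [267.0437 203.1678] reartop [257.4221 189.0519]
50 peak [233.7256 180.1634] lipL [252.9807 201.4558] lipR [258.7685 215.3648] rearbotR [274.4992 197.6353] reartop [262.5776 185.5551]
65 peak [236.3267 182.6704] lipL [263.5621 197.0813] lipR [269.7499 210.8109] rearbotR [280.4214 190.7853] reartop [266.7409 181.1109]
145 ssssssssssssssssspppppppppppoooooooo..ssssssssssssssssssssssss#.oooooooooooooooo
147 ssssssspppppppppooooooooooooooooooooo.#ssss#ssssssssssssssssss#.oooooooooooooooo
149 pppppppooooooooooooooooooooooooooooooo..ssss#sssssssssssssssss#.oooooooooooooooo
151 ooooooooooooooooooooooooooooooooo
[... 2407 characters left out ...]
oooooooooooooooooooo
209 ...............................................sssss.........ooooooooooooooooooo
211 ...........................ooo................................oooooooooooooooooo
213 ..................ooooooo..ooo.................................oooooooooooooooo.
215 oooooooo.ooooooooooooooooo...oooo...............................ooooooooooooooo.
217 ooooooooooooooooooooooooooo...ooooo.............................oooooooooooooooo
219 ooooooooooooooooooooooooooooo..oooooo............................ooooooooooooooo
221 oooooooooooooooooooooooooooooo...oooo........................ooooooooooooooooooo
223 ooooooooooooooooooooooooooooooo...oooo...............ooooooooooooooooooooooooooo
```

Tilt is now about 27° and the lip is ahead of the grip axis, but the bar has slid about 17 mm up in the pads. I'll lower softly so it settles flat, then regrasp.

Emit:
servo_tool([
  {"gripper":10,"xyz":[0,0,15],"roll":0},
  {"gripper":10,"xyz":[0,0,35],"roll":0},
  {"gripper":10,"xyz":[0,0,48],"roll":0},
  {"gripper":10,"xyz":[0,0,56],"roll":0},
  {"gripper":10,"xyz":[0,0,62],"roll":0},
  {"gripper":10,"xyz":[0,0,67],"roll":0},
  {"gripper":10,"xyz":[0,0,71],"roll":0},
  {"gripper":10,"xyz":[0,0,75],"roll":0},
], squeeze=4)

```text
time: 28.88
position: [0.5117, 0.1897, 0.1196]
tool_rot: [0.002, 0.096, 0.995, 0.0]
force: [1.7, -1.3, 5.8]
opening: 0.232
grasp_force: 4.0
```

Run:
```python
from h import *
p=tr();s=cams.get_image("side");cv2.imwrite("pics/s22.png",s)
u=np.array([np.cos(np.radians(168.9)),np.sin(np.radians(168.9)),0]);v=np.array([u[1],-u[0],0])
for a in(0,10,20):
    A=np.radians(a);f=lambda x,z,y=0:proj('side',p+u*(x*np.cos(A)+z*np.sin(A))*1e-3*1+v*y*1e-3+[0,0,(z*np.cos(A)-x*np.sin(A))*1e-3])
    print(a,"peak",f(50,36),"lipL",f(98,-102,43),"lipR",f(98,-102,-43),"rearbotR",f(14,-102,-43))
m2(s,195,275,165,240)
```

```text
t 28.88 TCP tray -0.13361527191784198 0.4502379955770892 0.11957423772304417 F [ 1.6677 -1.3413  5.7666] tq [-0.2786 -0.2017  0.0498]
0 peak [233.3015 182.7444] lipL [218.3227 211.3417] lipR [222.8237 225.757 ] rearbotR [247.1765 222.2751]
10 peak [231.7385 185.3038] lipL [223.8942 214.177 ] lipR [228.573 228.591] rearbotR [252.3026 221.7495]
20 peak [230.6897 187.9938] lipL [230.0193 216.0664] lipR [234.899  230.4554] rearbotR [257.3702 220.4986]
165 ooooooooooooooooooooooooooooooooooooo..sssssssssssssssssssssss#.oooooooooooooooo
167 ooooooooooooooooooooooooooooooooooooooo..sssssssssssssssssssss#.oooooooooooooooo
169 oooooooooooooooooooooooooooooooooooooooo.#sss#ssssssssssssssss#.oooooooooooooooo
171 oooooooooooooooooooooooooooooooooooooooo.###..##sssssssssssssss..ooooooooooooooo
173 .....oooooooooooooooooooooooooooooooooooo.....##ssssssssssssssss#..ooooooooooooo
175 ..ooooooooooooooooooooooooooooooooooooooo...ssssssssssssssssssssss....oooooooooo
177 ..ooooooooooooooooooooooooooooooooooo.......#ssssssssssssssssssssssss....ooooooo
179 o...oooooooooooooooooooooooooooo............#ssss
[... 1881 characters left out ...]
.......ooooooooooooo
225 ooooooooooooooooooooooooooooooooo..oooooo.....sssssss......ooooooooooooooooooooo
227 oooooooooooooooooooooooooooooooooo...ooooo....pppppp..oooooooooooooooooooooooooo
229 oooooooooooooooooooooooooooooooooooo..oooooooooooooooooooooooooooooooooooooooooo
231 ooooooooooooooooooooooooooooooooooooo...oooooooooooooooooooooooooooooooooooooooo
233 oooooooooooooooooooooooooooooooooooooo...ooooooooooooooooooooooooooooooooooooooo
235 oooooooooooooooooooooooooooooooooooooooo...ooooooooooooooooooooooooooooooooooooo
237 ooooooooooooooooooooooooooooooooooooooooo...oooooooooooooooooooooooooooooooooooo
239 oooooooooooooooooooooooooooooooooooooooooo...ooooooooooooooooooooooooooooooooooo
```

Simplest fix: open here. The lip is on the bench, so the scoop will drop back flat on its base. Then I'll relocate and regrasp it.

Emit:
servo_tool([
  {"gripper":60,"xyz":[0,0,0],"roll":0},
  {"gripper":60,"xyz":[0,0,0],"roll":0},
  {"gripper":60,"xyz":[0,0,0],"roll":0},
  {"gripper":87,"xyz":[0,0,0],"roll":0},
  {"gripper":87,"xyz":[0,0,0],"roll":0},
  {"gripper":87,"xyz":[0,0,-20],"roll":0},
  {"gripper":87,"xyz":[0,0,-60],"roll":0},
  {"gripper":87,"xyz":[0,0,-120],"roll":0},
  {"gripper":87,"xyz":[60,-60,-120],"roll":0},
  {"gripper":87,"xyz":[100,-100,-120],"roll":0},
])

```text
time: 30.18
position: [0.4056, 0.1193, 0.2394]
tool_rot: [0.001, 0.096, 0.995, -0.0]
force: [-0.1, -1.1, 0.5]
opening: 1.0
grasp_force: 0.0
```

Run:
```python
from h import *
p=tr();s=cams.get_image("side");t=cams.get_image("top");cv2.imwrite("pics/s23.png",s);cv2.imwrite("pics/t23.png",t)
m2(s,200,290,175,240);print();m2(t,165,245,200,275)
```

```text
t 30.18 TCP tray -0.22382712159603474 0.3604682642825223 0.23938470551908447 F [-0.0812 -1.1145  0.459 ] tq [-0.0025 -0.0433  0.0728]
175 ooooooooooooooooo.#ssssssssssssssssss#s#####.##.sssss.............oooooooooooooooooooooooo
177 oooooooooooooooooo.#######ssssss##..............sssss................ooooooooooooooooooooo
179 oooooooooooooooooooo..oo..#sssss#................ssss...................oooooooooooooooooo
181 oooooooooooooooooooooo....#sssss#.......................................oooooooooooooooooo
183 ..oooooooooooooooo.oooooo.#sssss##.....................................ooooooooooooooooooo
185 ...oooooooooooooooooooooo..sssss#..................pssspp................ooooooooooooooooo
187 oo..oooooooooooooooooooooo.ssss#..o..............psssssssss................ooooooooooooooo
189 ooo...oooooooooooooooooooo.#sss#..oooo.........pssss....psss...............ooooooooooooooo
191 ooooo..ooooooooooooooooooo.......oooooooo.....ssss...ooooopp...............ooooooooooooooo
193 oooooo..oooooooooooooooooooooooooooooooooooo.pssspooooooooooo....oop.spooooooooooooooooooo
195 ooooooo...oo
[... 4699 characters left out ...]
ssssssssssssssssssss
260 .....sssssssssssssssssssssssssssssssssssssssssssssssssssssssssssssssssssssssss#s
262 ....ssssssssssssssssssssssssssssssssssssssssssssssssssssssssssssssssssssssssssss
264 ....ssssssssssssssssssssssssssssssssssssssssssssssssssssssssssssssssssssssssssss
266 ...#ssssssssssssssssssssssssssssssssssssssssssssssssssssssssssssssssssssssssssss
268 ...sssssssssssssssssssssssssssssssssssssssssssssssssssssssssssssssssssssssssssss
270 ...sssssssssssssssssssssssssssssssssssssssssssssssssssssssssssssssssssssssssssss
272 ...sssssssssssssssssssssssssssssssssssssssssssssssssssssssssssssssssssssssssssss
274 ...sssssssssssssssssssssssssssssssssssssssssssssssssssssssssssssssssssssssssssss
```

Run:
```python
from h import *
t=cv2.imread("pics/t23.png");s=cv2.imread("pics/s23.png")
for n,im,(u0,u1,v0,v1) in(("top",t,(190,222,182,212)),("side",s,(250,275,180,200))):
    L=cv2.cvtColor(im,cv2.COLOR_BGR2HSV)[v0:v1,u0:u1];V=L[...,2].astype(int)
    print(n)
    for i in range(0,v1-v0): print(v0+i,' '.join("%2d"%(V[i,j]//10) for j in range(u1-u0)))
```

```text
top
182 16 16 16 16 16 16 16 16 16 16 16 16 16 16 16 16 15 13 11 14 17 17 18 18 18 18 18 18 18 18 18 18
183 16 16 16 16 16 16 16 16 16 16 16 16 16 16 16 16 14 10  9 14 17 18 17 17 18 18 18 18 18 18 18 18
184 16 16 16 16 16 16 16 16 16 16 16 16 16 16 16 16 14  9  9 14 17 18 17 17 18 18 18 18 18 18 18 18
185 16 17 17 16 16 16 17 16 17 17 17 17 17 17 17 17 15 10  9 13 17 18 18 18 17 18 18 18 18 18 18 18
186 17 17 17 17 17 17 17 17 17 17 17 17 17 17 17 17 15 10  9 12 17 18 18 18 18 17 18 18 18 18 18 18
187 17 17 17 17 16 16 16 17 16 16 16 16 16 16 16 16 14 10  8 11 15 18 18 18 18 17 18 18 18 18 18 18
188 15 14 14 14 14 14 14 14 14 14 14 13 13 13 13 13 12  8  6  8 13 17 18 18 18 18 17 18 18 18 18 18
189 11 11 11 11 11 11 11 11 11 11 11 11 11 11 11 11 10  8  6  6 10 14 17 18 18 18 18 18 18 18 18 18
190 11 11 11 12 12 12 12 12 12 12 12 12 12 12 13 12 11  9  7  7  8 11 14 17 18 18 18 18 18 18 18 18
191 14 14 14 14 15 15 15 15 15 15 15 15 15 15 15 14 11  9  8  8  8  8 11 14 16 17 18 18 18 18 18 18
192 16 16 16 16 16 16 16 16 16 16 16 16 16 16 16 14 10  8  9  9  9  9  8 10 12 15 16 17 17 17 18
[... 2788 characters left out ...]
13 16 17 19 19 18 17 15 10  7  7  7  7  8  8  8  7  7  8  8  9 11 14
192 13 15 17 19 19 20 20 19 18 16 12  9  8  8  9 10 10 10  8  8  9 12 14 15 17
193 17 18 19 19 19 20 20 20 19 18 15 12 10 10 12 15 15 14 11 10 12 16 17 18 18
194 19 19 19 19 19 20 20 20 20 19 18 16 15 13 14 17 18 15 12 12 14 18 19 19 19
195 19 19 19 19 19 19 20 20 20 20 19 18 18 16 15 16 16 14 12 13 16 18 19 19 19
196 18 19 19 19 19 19 19 20 20 20 20 19 19 18 16 15 14 13 13 15 17 19 19 19 19
197 18 19 19 19 19 19 19 19 20 20 20 20 19 18 17 15 13 13 14 16 18 19 19 19 19
198 18 19 19 19 19 19 19 19 19 20 20 20 19 19 18 16 14 14 14 16 19 19 19 19 19
199 18 18 19 19 19 19 19 19 19 19 20 20 20 19 18 16 15 14 14 16 19 19 19 19 19
```

Run:
```python
from h import *
print(two((208.7,199),(266.5,188.5)),onz("top",208.7,199,.125))
a,b=onz("top",209.4,191,.128),onz("top",208.1,206,.128);d=b-a;print(a,b,"nose yaw",np.degrees(np.arctan2(d[1],d[0])))
# pan: left/right edge columns in top at rows 212..234 : (195.,212)->(192.5,232) ; (228,212)->(225,232)
for uu in(((195,212),(192.5,232)),((227.5,212),(224.5,232))):
    a,b=[onz("top",*q,.03) for q in uu];d=b-a;print("side edge yaw",np.degrees(np.arctan2(d[1],d[0])),a,b)
pk=onz("side",253.5,186,.140);print("peak",pk)
plan([.56,.165,.2394],80)
```

```text
(array([0.5756, 0.1774, 0.1158]), np.float64(0.0024185518631846185)) [0.5752 0.1755 0.125 ]
[0.5961 0.1732 0.128 ] [0.556  0.1767 0.128 ] nose yaw 175.00830970165208
side edge yaw 172.8807770311477 [0.5549 0.2295 0.03  ] [0.498  0.2366 0.03  ]
side edge yaw 171.019200617655 [0.5527 0.1367 0.03  ] [0.496  0.1457 0.03  ]
peak [0.5252 0.1759 0.14  ]
t 30.27 pos [0.3967 0.1184 0.2372] thy 78.8 shift mm [-151.1   77.3   -4.2] roll -1.2 op 0.997 gf 0.0 F [ 0.0736 -0.3499 -0.7728] tq [ 0.0135 -0.0549 -0.0074]
```

```bash
python3 -c "
from h import *
plan([.584,.176,.122],82.5)"
```

```text
t 30.27 pos [0.3967 0.1184 0.2372] thy 78.8 shift mm [-173.9   93.1  112.8] roll -3.7 op 0.997 gf 0.0 F [ 0.0736 -0.3499 -0.7728] tq [ 0.0135 -0.0549 -0.0074]
```

Emit:
servo_tool([
  {"gripper":87,"xyz":[-50,27,0],"roll":-4},
  {"gripper":87,"xyz":[-105,56,0],"roll":-4},
  {"gripper":87,"xyz":[-150,80,0],"roll":-4},
  {"gripper":87,"xyz":[-174,93,0],"roll":-4},
  {"gripper":87,"xyz":[-174,93,30],"roll":-4},
  {"gripper":87,"xyz":[-174,93,60],"roll":-4},
  {"gripper":87,"xyz":[-174,93,60],"roll":-4},
])

```text
time: 31.15
position: [0.5929, 0.1777, 0.1759]
tool_rot: [-0.003, 0.062, 0.998, -0.001]
force: [-0.4, -0.6, 0.6]
opening: 0.996
grasp_force: 0.0
```

```bash
python3 -c "
from h import *
plan([.584,.176,.122],82.5)"
```

```text
t 31.15 pos [0.5929 0.1777 0.1759] thy 82.9 shift mm [ 8.3 -2.8 53.9] roll 0.4 op 0.996 gf 0.0 F [-0.4494 -0.62    0.6016] tq [ 0.0588 -0.004   0.0412]
```

Emit:
servo_tool([
  {"gripper":87,"xyz":[7,-2,20],"roll":0},
  {"gripper":87,"xyz":[7,-2,45],"roll":0},
  {"gripper":87,"xyz":[7,-2,54],"roll":0},
  {"gripper":15,"xyz":[7,-2,54],"roll":0},
  {"gripper":15,"xyz":[7,-2,54],"roll":0},
  {"gripper":15,"xyz":[7,-2,54],"roll":0},
  {"gripper":15,"xyz":[7,-2,54],"roll":0},
  {"gripper":15,"xyz":[7,-2,54],"roll":0},
  {"gripper":10,"xyz":[7,-2,54],"roll":0},
  {"gripper":10,"xyz":[7,-2,54],"roll":0},
], squeeze=60)

```text
time: 32.4
position: [0.5875, 0.1766, 0.1245]
tool_rot: [-0.0, 0.062, 0.998, -0.0]
force: [-0.1, -0.2, 0.8]
opening: 0.286
grasp_force: 0.2
```

Emit:
servo_tool([
  {"gripper":10,"xyz":[0,0,0],"roll":0},
  {"gripper":10,"xyz":[0,0,0],"roll":0},
  {"gripper":10,"xyz":[0,0,0],"roll":0},
  {"gripper":10,"xyz":[0,0,0],"roll":0},
  {"gripper":10,"xyz":[0,0,0],"roll":0},
])

```text
time: 33.02
position: [0.5874, 0.1766, 0.1245]
tool_rot: [-0.0, 0.062, 0.998, -0.0]
force: [-0.4, 0.2, 0.8]
opening: 0.224
grasp_force: 59.3
```

Emit:
servo_tool([
  {"gripper":10,"xyz":[0,0,-10],"roll":0},
  {"gripper":10,"xyz":[0,0,-30],"roll":0},
  {"gripper":10,"xyz":[0,0,-60],"roll":0},
  {"gripper":10,"xyz":[0,0,-95],"roll":0},
  {"gripper":10,"xyz":[0,0,-130],"roll":0},
  {"gripper":10,"xyz":[0,0,-150],"roll":0},
  {"gripper":10,"xyz":[0,0,-157],"roll":0},
  {"gripper":10,"xyz":[0,0,-157],"roll":0},
])

```text
time: 34.02
position: [0.5874, 0.1767, 0.2816]
tool_rot: [0.0, 0.062, 0.998, 0.0]
force: [1.1, 0.1, -2.8]
opening: 0.22
grasp_force: 59.3
```

Run:
```python
from h import *
plan([.4343,.3018,.2815],15.4)
p=get_state()["position"];s=cams.get_image("side");cv2.imwrite("pics/s24.png",s)
u=np.array([np.cos(np.radians(172.9)),np.sin(np.radians(172.9)),0]);v=np.array([u[1],-u[0],0])
for a in(-5,0,5,10):
    A=np.radians(a);f=lambda x,z,y=0:proj('side',p+u*(x*np.cos(A)+z*np.sin(A))*1e-3*1+v*y*1e-3+[0,0,(z*np.cos(A)-x*np.sin(A))*1e-3])
    print(a,"peaktop",f(59,17),"lipL",f(107,-124,43),"lipR",f(107,-124,-43),"rearbotR",f(23,-124,-43))
m2(s,210,290,140,190)
```

```text
t 34.02 pos [0.5874 0.1767 0.2816] thy 82.9 shift mm [167.3 105.3   0.1] roll 67.5 op 0.220 gf 59.3 F [ 1.0667  0.0596 -2.816 ] tq [ 0.0098 -0.1195  0.0395]
-5 peaktop [253.9189 140.8309] lipL [232.9985 173.83  ] lipR [240.1269 187.1498] rearbotR [264.7651 184.93  ]
0 peaktop [253.407  142.3358] lipL [236.0603 175.8495] lipR [243.2708 189.1787] rearbotR [267.8556 185.0457]
5 peaktop [253.032 143.853] lipL [239.3187 177.5737] lipR [246.6196 190.9034] rearbotR [270.9852 184.9106]
10 peaktop [252.7962 145.3704] lipL [242.748 178.995] lipR [250.1469 192.3165] rearbotR [274.133  184.5273]
140 ssssssssssssssssssssssssssppppppppppopsssspooooooooooooo.#ssssssssssssssssssssss
142 ssssssssssssssssppppppppppoooooooooooppssspppooooooooooo..ssssssssss###.........
144 ssssssspppppppppoooooooooooooooooooooppsssssspppooooooo..###sssss#..oooooooooooo
146 pppppppoooooooooooooooooooooooooooooopsssssppssppp...########ssss#.ooooooooooooo
148 ooooooooooooooooooooooooooooooooooooppsssspoooppss.##########ssss#.ooooooooooooo
150 oooooooooooooooooooooooooooooooooooppssssspooooopp.##########ssss#.ooooooooooooo
[... 915 characters left out ...]
oooooooooooooooooooo
174 oooooooooooooooooooooooooopsssssssssssssssssssssssssssssppoooooooooooooooooooooo
176 oooooooooooooooooooooooo.ppssssssssssssssssssssssssssssssppooooooooooooooooooooo
178 ooooooooooooooooooo........sssssssssssssssssssssssssssssssp..ooooooooooooooooooo
180 oooooooooooooooo............ssssssssssssssssssssssssssssss....oooooooooooooooooo
182 ooooooooooo...oooo......####ssssssssssssssssssssssssssssss....oooooooooooooooooo
184 oooooooooooooooooooo...######ssssssssssssssssssssssssssssppooooooooooooooooooooo
186 oooooooooooooo...........#####ssssssssssssssssssssssppppppoooooooooooooooooooooo
188 ooooooo.....................###.ssssssssssssss...poooooooooooooooooooooooooooooo
```

Emit:
servo_tool([
  {"gripper":10,"xyz":[20,12,0],"roll":0},
  {"gripper":10,"xyz":[50,31,0],"roll":4},
  {"gripper":10,"xyz":[85,54,0],"roll":10},
  {"gripper":10,"xyz":[120,76,0],"roll":19},
  {"gripper":10,"xyz":[150,94,0],"roll":29},
  {"gripper":10,"xyz":[163,102,0],"roll":39},
  {"gripper":10,"xyz":[167,105,0],"roll":49},
  {"gripper":10,"xyz":[167,105,0],"roll":58},
  {"gripper":10,"xyz":[167,105,0],"roll":65},
  {"gripper":10,"xyz":[167,105,0],"roll":67},
])

```text
time: 35.33
position: [0.4329, 0.3016, 0.2807]
tool_rot: [-0.001, 0.602, 0.798, -0.001]
force: [-0.0, 0.0, -1.9]
opening: 0.223
grasp_force: 59.3
```

```bash
cat > st.py <<'E'
from h import *
e=np.array([np.cos(np.radians(15.4)),np.sin(np.radians(15.4))]);n=np.array([-e[1],e[0]]);o=np.array([.613,.406])
def stand():
    s=get_state();p=s["position"];q=p[:2]-o
    print("t %.2f stand frame TCP x,y,z mm"%s["time"],np.round([q@e*1e3,q@n*1e3,p[2]*1e3],1),"F",s["force"],"tq",s["wrist_torque"],s["opening"])
    return p
E
python3 - <<'E'
from st import *
p=stand()
for x,y in((-150,-53),(-86,-53),(-86,-59)): plan([*(o+e*x/1e3+n*y/1e3),.2815],15.4)
s=cams.get_image("side");t=cams.get_image("top");cv2.imwrite("pics/s25.png",s);cv2.imwrite("pics/t25.png",t)
f=lambda x,z,y=0:proj('side',np.r_[p[:2]+n*x/1e3+e*y/1e3,p[2]+z/1e3])
print("peaktop",f(59,17),"lip",f(107,-124,43),f(107,-124,-43),"tip",proj('side',np.r_[o-.115*e,.252]),"seat",proj('side',np.r_[o-.085*e,.225]))
L=cv2.cvtColor(s,cv2.COLOR_BGR2HSV).astype(int)
for v in range(112,172,2): print(v,''.join('#' if L[v,u,2]<80 else ('s' if L[v,u,1]<45 and L[v,u,2]<135 else ('W' if L[v,u,1]<70 else '.')) for u in range(170,262)))
E
```

```text
t 35.33 stand frame TCP x,y,z mm [-201.3  -52.9  280.7] F [-0.0135  0.0387 -1.9251] tq [-0.2137  0.0025 -0.0559] 0.22263701571339856
t 35.33 pos [0.4329 0.3016 0.2807] thy 15.9 shift mm [-0.6 51.3 -1. ] roll 0.5 op 0.223 gf 59.3 F [-0.0135  0.0387 -1.9251] tq [-0.2137  0.0025 -0.0559]
t 35.33 pos [0.4329 0.3016 0.2807] thy 15.9 shift mm [ -1.2 115.3  -1.2] roll 0.5 op 0.223 gf 59.3 F [-0.0135  0.0387 -1.9251] tq [-0.2137  0.0025 -0.0559]
t 35.33 pos [0.4329 0.3016 0.2807] thy 15.9 shift mm [ -7.2 115.3  -1.2] roll 0.5 op 0.223 gf 59.3 F [-0.0135  0.0387 -1.9251] tq [-0.2137  0.0025 -0.0559]
peaktop [201.1988 126.2703] lip [205.7359 153.9962] [185.5349 161.6276] tip [223.6009 131.8841] seat [230.6869 136.358 ]
112 WWWWWWWWWWWWWWWWWWWWWWss###############################################sWWWWWWWWWWWWWWWWWWWW
114 WWWWWWWWWWWWWsssssssss################################################sWWWWWWWWWWWWWWWWWWWWW
116 WWWWWWWWWWs#######################################.....Wsssss###ss###sWWWWWWWWWWWWWWWWWWWWWW
118 WWWWWWWWWWs#################################....###########sssssss###sWWWWWWWWWWWWWWWW
[... 1828 characters left out ...]
.......WWWW..........
158 .................ssssssWW...WWsssssssssssssssssss.............................WWWW..........
160 .................ssssssssssssssssssssssssssssssss.............................WWWW..........
162 .................WsssssssssssssssssssssssssssssssW............................WWWW..........
164 ....................WWssssssssssssssssssssssssW...............................WWWW..........
166 .......................WsssssssssssssssssW.....................................WWWW.........
168 ..........................WsssssssssW..........................................WWWW.........
170 .............................WsWW..............................................WWWW.........
```

Emit:
servo_tool([
  {"gripper":10,"xyz":[-1,12,-1],"roll":0},
  {"gripper":10,"xyz":[-1,28,-1],"roll":0},
  {"gripper":10,"xyz":[-1,46,-1],"roll":0},
  {"gripper":10,"xyz":[-1,64,-1],"roll":0},
  {"gripper":10,"xyz":[-1,80,-1],"roll":0},
  {"gripper":10,"xyz":[-1,93,-1],"roll":0},
  {"gripper":10,"xyz":[-1,100,-1],"roll":0},
  {"gripper":10,"xyz":[-1,100,-1],"roll":0},
])

```text
time: 36.42
position: [0.5316, 0.3279, 0.2823]
tool_rot: [-0.0, 0.602, 0.798, -0.0]
force: [-0.4, 0.2, -2.2]
opening: 0.224
grasp_force: 59.3
```

Run:
```python
from st import *
p=stand()
for x,y,z in((-87,-58,.2815),(-87,-58,.24),(-87,-58,.222)): plan([*(o+e*x/1e3+n*y/1e3),z],15.4)
s=cams.get_image("side");cv2.imwrite("pics/s26.png",s)
f=lambda x,z,y=0:proj('side',np.r_[p[:2]+n*x/1e3+e*y/1e3,p[2]+z/1e3])
print("peaktop",f(59,17),"tip",proj('side',np.r_[o-.115*e,.252]),"seat",proj('side',np.r_[o-.085*e,.225]))
L=cv2.cvtColor(s,cv2.COLOR_BGR2HSV).astype(int)
for v in range(106,172,2): print(v,''.join('#' if L[v,u,2]<80 else ('s' if L[v,u,1]<45 and L[v,u,2]<135 else ('W' if L[v,u,1]<70 else '.')) for u in range(195,270)))
```

```text
t 36.42 stand frame TCP x,y,z mm [-99.2 -53.7 282.3] F [-0.4273  0.2063 -2.1732] tq [-0.1797  0.0065 -0.0277] 0.22414196976087855
t 36.42 pos [0.5316 0.3279 0.2823] thy 15.9 shift mm [-4.4 12.2  0.8] roll 0.5 op 0.224 gf 59.3 F [-0.4273  0.2063 -2.1732] tq [-0.1797  0.0065 -0.0277]
t 36.42 pos [0.5316 0.3279 0.2823] thy 15.9 shift mm [-4.4 12.2 42.3] roll 0.5 op 0.224 gf 59.3 F [-0.4273  0.2063 -2.1732] tq [-0.1797  0.0065 -0.0277]
t 36.42 pos [0.5316 0.3279 0.2823] thy 15.9 shift mm [-4.4 12.2 60.3] roll 0.5 op 0.224 gf 59.3 F [-0.4273  0.2063 -2.1732] tq [-0.1797  0.0065 -0.0277]
peaktop [225.8391 117.5722] tip [223.6009 131.8841] seat [230.6869 136.358 ]
106 WWWWWWWWWWWWWWsss##sss################################..############sWWWWWW
108 WWWWWWWWWWWWs###################################...########s#sss####sWWWWWW
110 WWWWWWWWWWWWs############################....##############ssssss###sWWWWWW
112 WWWWWWWWWWWWWs######################.......######sW..#####sWWWWWWWWWWWWWWWW
114 WWWWWWWWWWWWWWs################################s###.####ssWWWWWWWWWWWWWWWWW
116 WWWWWWWWWWWWWWs###############
[... 1505 characters left out ...]
....WssssssssssssssssssssssssssW......WssW..................
156 ......................WsssssssssssssssssWW...........WssW..................
158 .........................WsssssssssWW................WssW..................
160 ............................WWW......................WssW..................
162 .....................................................WssW..................
164 ......................................................ssW..................
166 ......................................................sss..................
168 ......................................................WWWW.................
170 .................##...................................WWWW.................
```

Emit:
servo_tool([
  {"gripper":10,"xyz":[-2,6,0],"roll":0},
  {"gripper":10,"xyz":[-4,12,0],"roll":0},
  {"gripper":10,"xyz":[-4,12,8],"roll":0},
  {"gripper":10,"xyz":[-4,12,18],"roll":0},
  {"gripper":10,"xyz":[-4,12,28],"roll":0},
  {"gripper":10,"xyz":[-4,12,36],"roll":0},
  {"gripper":10,"xyz":[-4,12,42],"roll":0},
  {"gripper":10,"xyz":[-4,12,46],"roll":0},
  {"gripper":10,"xyz":[-4,12,50],"roll":0},
  {"gripper":10,"xyz":[-4,12,50],"roll":0},
])

```text
time: 37.72
position: [0.544, 0.3273, 0.2325]
tool_rot: [0.0, 0.602, 0.798, 0.0]
force: [1.1, -1.4, -2.4]
opening: 0.223
grasp_force: 59.3
```

Emit:
servo_tool([
  {"gripper":10,"xyz":[0,0,3],"roll":0},
  {"gripper":10,"xyz":[0,0,6],"roll":0},
  {"gripper":10,"xyz":[0,0,8],"roll":0},
  {"gripper":10,"xyz":[0,0,8],"roll":0},
])

```text
time: 38.22
position: [0.5472, 0.3272, 0.2269]
tool_rot: [0.003, 0.603, 0.798, 0.003]
force: [3.7, -2.8, 3.4]
opening: 0.224
grasp_force: 59.6
```

Emit:
servo_tool([
  {"gripper":10,"xyz":[0,0,1],"roll":0},
  {"gripper":10,"xyz":[0,0,3],"roll":0},
  {"gripper":10,"xyz":[0,0,3],"roll":0},
])

```text
time: 38.6
position: [0.5484, 0.3274, 0.2252]
tool_rot: [0.004, 0.603, 0.798, 0.004]
force: [5.0, -3.6, 6.9]
opening: 0.224
grasp_force: 60.0
```

```bash
python3 -c "
from st import *
stand()"
```

```text
t 38.60 stand frame TCP x,y,z mm [-83.2 -58.6 225.2] F [ 5.0448 -3.6496  6.9105] tq [-0.2063 -0.6654 -0.1944] 0.22399714820748262
```

Emit:
servo_tool([
  {"gripper":10,"xyz":[-1,1,-3],"roll":0},
  {"gripper":10,"xyz":[-4,3,-4],"roll":0},
  {"gripper":10,"xyz":[-6,5,-2],"roll":0},
  {"gripper":10,"xyz":[-6,5,0],"roll":0},
  {"gripper":10,"xyz":[-6,5,0],"roll":0},
])

```text
time: 39.22
position: [0.5507, 0.3254, 0.2236]
tool_rot: [-0.001, 0.602, 0.798, 0.003]
force: [-0.7, 4.3, 9.2]
opening: 0.222
grasp_force: 60.0
```

```bash
python3 -c "
from st import *
stand();F=get_state()['force'];print(F[:2]@e,F[:2]@n)"
```

```text
t 39.23 stand frame TCP x,y,z mm [-81.4 -61.1 223.6] F [-0.7293  4.2689  9.1542] tq [ 1.1659  0.2635 -0.015 ] 0.2217413756971056
0.4305664006226963 4.309297953219871
```

Emit:
servo_tool([
  {"gripper":10,"xyz":[1,0,-2],"roll":0},
  {"gripper":10,"xyz":[2,0,-3],"roll":0},
  {"gripper":10,"xyz":[2,0,-3],"roll":0},
])

```text
time: 39.6
position: [0.5501, 0.3254, 0.2245]
tool_rot: [0.0, 0.602, 0.798, 0.001]
force: [3.1, 3.4, 2.2]
opening: 0.228
grasp_force: 60.0
```

Run:
```python
from st import *
p=stand();F=get_state()['force'];print(F[:2]@e,F[:2]@n)
s=cams.get_image("side");cv2.imwrite("pics/s27.png",s)
L=cv2.cvtColor(s,cv2.COLOR_BGR2HSV).astype(int)
for v in range(122,182,2): print(v,''.join('#' if L[v,u,2]<80 else ('s' if L[v,u,1]<45 and L[v,u,2]<135 else ('W' if L[v,u,1]<70 else '.')) for u in range(195,270)))
f=lambda x,z,y=0:proj('side',np.r_[p[:2]+n*x/1e3+e*y/1e3,p[2]+z/1e3])
print("peaktop",f(59,17),"lip corners",f(107,-124,43),f(107,-124,-43),"rear bot",f(23,-124,-43),f(23,-124,43))
```

```text
t 39.60 stand frame TCP x,y,z mm [-82.  -61.  224.5] F [3.0669 3.4366 2.1669] tq [ 0.649  -0.2603 -0.2511] 0.22761117235726389
3.869416441000133 2.4987846984605984
122 WWWWWWWWWWWWWWWWWWWWsss##################################....Wss##########s
124 WWWWWWWWWWWWWWWWWWWs################################..#.########sssss####ss
126 WWWWWWWWWWWWWWWWWWWs#########################......#####.#######sssWWssssss
128 WWWWWWWWWWWWWWWWWWWss#####################.....######sssW.######ssWWWWWWWWW
130 WWWWWWWWWWWWWWWWWWWWs######################.###############sssWWWWWWWWWWWWW
132 WWWWWWWWWWWWWWWWWWWWs####################sW.############ssWWWWWWWWWWWWWWWWW
134 WWWWWWWWWWWWWWWWWWWWWss###############sss##..##########sssWWWWWWWWWWWWWW...
136 WWWWWWWWWWWWWWWWWWWWWWWWss############ss######sss######ssWWWWW.............
138 WWWWWWWWWWWWWWWWWWWWWWWWWWWWWW######sssss######sW######sW..................
140 WWWWWWWWWWWWWWWWWWWWWWWWWWWWWWsss##ssWWW########.#####ssW..................
142 WWWWWWWWWWWWWWWWWWWWWWWWWWWWWWsWW.......##############ssW..................
144 WWWWWWWWWWWWWWWWWWWWWWW.......W..........###########
[... 892 characters left out ...]
...........
168 .........................WsssssssssssssssssssssWW.....sss..................
170 ............................WsssssssssssssW...........sssW.................
172 ...............................WssssssW..............WsssW.................
174 ..................................WW..........#######ssWsW.................
176 ...........................................#####..###ssWWs###..............
178 ..#..................................##########....##sssss####.............
180 .####............................###################..WWW..................
peaktop [231.5788 132.0882] lip corners [233.7886 158.0601] [215.3171 165.4239] rear bot [229.3021 174.6329] [247.9006 166.8417]
```

Emit:
servo_tool([
  {"gripper":40,"xyz":[0,0,0],"roll":0},
  {"gripper":40,"xyz":[0,0,0],"roll":0},
  {"gripper":40,"xyz":[0,0,0],"roll":0},
  {"gripper":60,"xyz":[0,0,0],"roll":0},
  {"gripper":60,"xyz":[0,0,0],"roll":0},
  {"gripper":60,"xyz":[0,0,0],"roll":0},
  {"gripper":60,"xyz":[0,0,0],"roll":0},
])

```text
time: 40.52
position: [0.5497, 0.3249, 0.2246]
tool_rot: [0.0, 0.602, 0.798, -0.0]
force: [-0.2, 0.6, 0.1]
opening: 0.679
grasp_force: 0.0
```

Emit:
servo_tool([
  {"gripper":60,"xyz":[0,0,-10],"roll":0},
  {"gripper":60,"xyz":[0,0,-35],"roll":0},
  {"gripper":60,"xyz":[0,0,-75],"roll":0},
  {"gripper":60,"xyz":[0,0,-120],"roll":0},
  {"gripper":60,"xyz":[-60,0,-130],"roll":0},
  {"gripper":60,"xyz":[-120,-20,-130],"roll":0},
  {"gripper":60,"xyz":[-180,-40,-130],"roll":0},
  {"gripper":60,"xyz":[-200,-40,-130],"roll":0},
  {"gripper":60,"xyz":[-200,-40,-130],"roll":0},
  {"gripper":60,"xyz":[-200,-40,-130],"roll":0},
])

```text
time: 41.78
position: [0.5662, 0.123, 0.3547]
tool_rot: [-0.0, 0.602, 0.799, 0.0]
force: [0.7, 0.7, -0.3]
opening: 0.696
grasp_force: 0.0
```

Run:
```python
from st import *
p=stand()
s=cams.get_image("side");t=cams.get_image("top");cv2.imwrite("pics/s28.png",s);cv2.imwrite("pics/t28.png",t)
for k in range(8): s2=cams.get_image("side")
cv2.imwrite("pics/s29.png",s2)
r=(slice(115,185),slice(200,262));print("motion diff",np.abs(s2[r].astype(int)-s[r]).max(), (np.abs(s2[r].astype(int)-s[r]).max(2)>25).sum())
L=cv2.cvtColor(s2,cv2.COLOR_BGR2HSV).astype(int)
for v in range(116,182,2): print(v,''.join('#' if L[v,u,2]<80 else ('s' if L[v,u,1]<45 and L[v,u,2]<135 else ('W' if L[v,u,1]<70 else '.')) for u in range(195,270)))
```

```text
t 41.77 stand frame TCP x,y,z mm [-120.3 -260.4  354.7] F [ 0.6544  0.71   -0.2999] tq [-0.0961  0.0878  0.0253] 0.695959394795133
motion diff 28 2
116 WWWWWWWWWWWWWWWWWWWWWWWWWWWWWWWWWWWWWWWWWWWWWWWWWs####################.....
118 WWWWWWWWWWWWWWWWWWWWWWWWWWWWWWWWWWWWWWWWWWWWWWWWWs####################..###
120 WWWWWWWWWWWWWWWWWWWWWWWWWWWWWWWWWWWWWWWWWWWWWWWWWs###################..####
122 WWWWWWWWWWWWWWWWWWWWWWWWWWWWWWWWWWWWWWWWWWWWWWWWWss#################W...###
124 WWWWWWWWWWWWWWWWWWWWWWWWWWWWWWWWWWWWWWWWWWWWWWWWWWWss################...###
126 WWWWWWWWWWWWWWWWWWWWWWWWWWWWWWWWWWWWWWWWWWWWWWWWsssssssWss###############ss
128 WWWWWWWWWWWWWWWWWWWWWWWWWWWWWWWWWWWWWWWWWWWWWWssssssssWWWWWsss###########sW
130 WWWWWWWWWWWWWWWWWWWWWWWWWWWWWWWWWWWWWWWWWWWsssssssWWWWWWWWWWWWWWss#######sW
132 WWWWWWWWWWWWWWWWWWWWWWWWWWWWsssssWWWWWWWsssssssWWWWWWWWWWWWWWWWWWWs######sW
134 WWWWWWWWWWWWWWWWWWWWWWWWWWWWWss##sssWWWssssWWWWWWWWWWWWWWWWWWWWWWWs######..
136 WWWWWWWWWWWWWWWWWWWWWWWWWWWWWWWWss##sWWWWWWWWWWWWWWWWWWWWWWWWW.....######..
138 WWWWWWWWWWWWWWWWWWWWWWWWWWWWWWWWWssssWWWWWWWWWWWWWWWWWWWW...........
[... 987 characters left out ...]
......WssssssssWWWWWWWWssssssssssss...WWWW..................
166 .......................WssssssssssssssssssssssssWW....WWWW.................
168 ..........................WssssssssssssssssWWW........WWWW.................
170 ............................WsssssssssWW..............WWWW.................
172 ...............................WsWW..................WWWWW.................
174 .................................................###WWWWWW.................
176 ..................................................###sWWWW.................
178 ......................................####...........sWWWW.................
180 .................................############.........WWW..................
```

The scoop hangs upright and nearly still, with the gripper clear. I'll wait a moment for it to settle, then hand the job in.

Emit:
servo_tool([
  {"gripper":60,"xyz":[0,0,0],"roll":0},
  {"gripper":60,"xyz":[0,0,0],"roll":0},
  {"gripper":60,"xyz":[0,0,0],"roll":0},
  {"gripper":60,"xyz":[0,0,0],"roll":0},
  {"gripper":60,"xyz":[0,0,0],"roll":0},
  {"gripper":60,"xyz":[0,0,0],"roll":0},
  {"gripper":60,"xyz":[0,0,0],"roll":0},
  {"gripper":60,"xyz":[0,0,0],"roll":0},
  {"gripper":60,"xyz":[0,0,0],"roll":0},
  {"gripper":60,"xyz":[0,0,0],"roll":0},
])

```text
time: 43.52
position: [0.5661, 0.1216, 0.3546]
tool_rot: [0.0, 0.602, 0.798, 0.0]
force: [0.3, -0.7, -0.5]
opening: 0.689
grasp_force: 0.0
```

Run:
```python
from st import *
from cell import ticket
a=cv2.imread("pics/s29.png").astype(int);b=cams.get_image("side").astype(int);r=(slice(115,185),slice(200,262))
print("diff px",(np.abs(a[r]-b[r]).max(2)>25).sum())
t=cams.get_image("top").astype(int);t0=cv2.imread("pics/t19.png").astype(int);r=(slice(145,206),slice(246,308));print("bowl diff",(np.abs(t[r]-t0[r]).max(2)>25).sum())
print(ticket.close_job())
```

```text
diff px 0
bowl diff 0
the job is handed in; nothing more can be done
None
```

I handed the job in at about 43.5 s; the hand-in returned no verdict. In the last images four beads are in the bowl by count (one pale bead is left in the tray), the scoop hangs still and upright on the hook, and the gripper is clear.

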